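Tip a cast bar out of a tilting mould

ROBOT

A 7-joint arm with a two-finger parallel gripper is mounted at the origin on a cart in front of the work surface, level with it; the furniture and walls round the work are solid. World frame = base frame: x ahead of the robot, y to its left, z up, the work surface at z = 0. Lengths are in m, angles in rad, forces in N, time in s.
With the tool pointing down it reaches from about 0.375 to 0.925 m from the base axis. Payload 3.1 kg.
Tool frame: the origin (TCP) lies on the centre line of the jaws, within the pads' length; the fingertips stand robot.tips_ahead ahead of it and the grasp point (between the pads) lies 11 mm behind it (robot.tips_ahead is the distance from the TCP to the fingertips, in m); z points along the fingers, y is the line along which they close (so a half turn about z gives the same grasp; the last joint's range is limited). The gripper opens to 85 mm and grips with 20 to 120 N. Pads are 22 mm wide; open, the fingers measure 114 mm over their backs; the gripper's body (76 mm by 85 mm) begins 54 mm behind the grasp point. The pads swing forward as they close: fully open they stand 13 mm farther back than shut.
Start: joints at [-1.202, 0.383, 0.044, 1.598, -0.018, 1.161, -0.05], TCP at [0.292, 0.58, 0.239] pointing down, gripper open.
Joint ranges: [-2.61, 2.61], [-0.41, 2.15], [-1.48, 1.57], [0, 2.5], [-1.57, 4.71], [0.05, 1.97], [-2.85, 2.85]. Speed limits (rad/s): [2.79, 2.79, 3.14, 3.14, 3.14, 3.14, 3.14].

INTERFACE

Orientations are given as a 3x3 rotation matrix whose columns are the frame's x, y, z axes.
In Python, from plant import readout, camera, workorder, spotter, robot gives the robot as it stands.
- The arm moves only by the tool send_rows, never from a script. Its argument "targets" is a list of rows, each an object with "delta_pos": the shift along the world's x, y, z in units of 30 cm (1.0 is 30 cm), a list of three; "angular": the turn, a rotation vector about the world's x, y, z in units of 180 degrees (1.0 is 180 degrees), a list of three; "gripper": the gripper command: -1 is fully open, 1 is shut, values between are in proportion. In form: [{"delta_pos": [x, y, z], "angular": [wx, wy, wz], "gripper": gripper}, ...]. A call has 1 to 20 rows; each row is the pose to reach, as a shift and turn from the pose commanded when the call began, turning the shorter way round; what a row does not reach only later rows make up. A row lasts 1/12 s, in which the tool goes at most 41.7 mm and 7.16 degrees, less where a joint would pass 70% of its speed; a pose out of reach is approached as far as the arm can. A call with a number of a shift or a turn outside -1 to 1 is refused whole. A call with a gripper value outside its range is refused whole. The fingers move at their own pace and stop on an object; "force" is the grip in N (left out, the last holds). Time passes only in rows, so rows that repeat a pose let the fingers close. It gives the time, the measured TCP pose, the force, the opening and the grip force at its end, in the units of the state.
- readout.get_state(): the state, without advancing time (a new reading comes with each control period).
- camera(name): name is "scene" or "top" or "wrist"; returns a dict with "img" (384x512x3 uint8, red, green, blue), "range_z" (384x512 float32, m along the optical axis (not along the pixel's ray), 0 where there is no reading), "camera_matrix" (3x3 intrinsics, pixels), "R" (3x3) and "t" (3): a world point X has camera coordinates R X + t; the wrist camera has in their place "T_tool_cam" (4x4, takes a point from camera to tool coordinates, whose origin is the TCP and whose axes are the flange's). Camera axes: x right, y down, z forward; pixel columns grow to the right and rows downward; lengths in m; the calibration is good to about 2 mm. A picture is of the moment at which its call begins: read the wrist's pose just before it.
- workorder.finish_job(): hands the job in; it is judged then, once.
Trained networks look in a picture, given as the dict that the camera call returned (one of the last four; its "shot" number tells which), for a name from the list of things; names that differ only in an ending like _2 or _b are one class to them, and where a whole thing is asked for, a point or a joint stands for the part that bears it (a point fixed in the world has none). Each returns a list of dicts, best first, with "p" (0 to 1); they miss things now and then, are a little off and sometimes report something else, mostly with a low value. They report only what shows in the picture. A call takes as long as a camera call.
- spotter.search_frame(picture, name): "box" ([left, top, right, bottom] in pixels, round what is visible of it).
- spotter.masks_of(picture, name): "pixels" (384x512 bool, what is visible of it) and "box" ([left, top, right, bottom] in pixels, round what is visible of it).
The state is a dict: "clock": time; "joints": joint angles; "qvel": joint speeds; "effort": joint torques, N m; "tool_pos": TCP position; "orientation": TCP orientation; "ft_force": force on the tool from outside, world axes, zero at the start; "ft_torque": the same for the moment, N m; "width": finger opening in m; "grasp_force": force on a finger pad.
Only numpy, scipy, OpenCV 4.12 (cv2) and the standard library are available. Lean on these libraries where they do the work, as an engineer would, in place of code of your own. Each camera call takes 0.05 s, during which the arm holds its last target. There are 200 camera calls.

TASK

Empty the tilting mould: put the white sheet-metal tray lengthwise under the mould's spout, swing the orange guard cover open past upright so that it stays up, and turn the lock knob beneath it a full quarter turn clockwise to release the mould; only then tip the mould by its brass bar handle to 60 degrees and hold it there for a second, so that the brass bar slides out by itself into the tray. Then bring the mould back level, leaving the bar lying in the upright tray on the worktop, the cover open and the knob in the released position. Do not touch the brass bar, and do not disturb the tins, the bottle, the steel block or the hammer.

Things in the scene. Friction and masses are not known exactly. Their poses are not given: they have to be found in the camera images.
- mould_stand: Fixed tilting-mould stand. Origin on the worktop below the trunnion axis; z up, +y = the way the spout points, x along the trunnion axis. Base plate 12 mm thick at x -130 to +40, y -100 to -25 mm. Two arms (x = +-24 to +-33 mm) lean from the base forward and up to the axis; below and before the axis (y over -15 mm) it is free. Grey lock box at x -130 to -60, y -85 to +5 mm, 70 mm high.
- pivot (a point): Point on the trunnion axis in the middle of the mould's width, 125 mm above the worktop; axes as the stand's. At level the dark steel trough reaches from its spout lip at y = +30 mm to its rear wall at y = -111 mm; 42 mm wide (32 inside), floor 13 and underside 21 mm below the axis, walls to 13 mm above. White scale disc, radius 36 mm, on the +x side, ticks every 15 degrees, red at 60.
- mould (a joint): Tilt of the mould in rad: 0 = level, positive = spout down and handle up; range -0.35 to 1.6, no stop at level; 60 degrees = 1.047. Stiff trunnion (about 0.5 N m of friction): it stays where it is left.
- mould_handle (a point): Middle of the mould's brass bar handle: round, 11 mm thick, 50 mm free length between two ears, parallel to the trunnion axis, 151 mm from it (towards the stand's -y and at the axis's height when level), 40 mm clear of the trough's rear wall. Moves with the mould. It is smooth and round and can turn between the fingers while the mould tilts.
- cover (a joint): Opening angle of the orange guard cover in rad: 0 = shut, 2.0 = fully open (leaning back past upright), 1.571 = upright. Stays where it is left (about 0.07 N m of friction). Starts shut or a little open.
- cover_hinge (a point): Hinge of the cover, middle of its width, 78 mm above the worktop, at x = -95, y = -86 mm of the stand; hinge axis parallel to the stand's x. The cover is a hood 72 mm wide, 90 mm long (towards the stand's +y when shut), its top 49 mm above the hinge.
- cover_handle (a point): Middle of the cover's steel bar handle: round, 10 mm thick, 51 mm free length between two ears, parallel to the hinge; on the shut cover 125 mm from the hinge towards the stand's +y and 20 mm above it, 36 mm clear of the cover's front wall. Moves with the cover: opening carries it up and over towards the stand's -y. It can turn between the fingers.
- lock_knob (a joint): Angle of the lock knob in rad: about 0 = locked, grows clockwise seen from above to its stop at 1.65; a quarter turn (1.571) = released. Friction about 0.06 N m.
- lock_knob_grip (a point): Grip point of the black lock knob, on its vertical axis, 107 mm above the worktop, at x = -95, y = -38 mm of the stand. The knob has a grip bar 38 mm long, 14 mm wide, its top 7 mm above this point, 32 mm high; the bar lies along the stand's x axis at joint value 0 and turns with the knob. Top of the box is 70 mm high.
- bar: Brass bar, 24 x 75 x 16 mm, about 0.2 kg, lying lengthwise in the mould at the start. Origin in the middle of its underside, y along its length.
- bar_center (a point): Centre of the brass bar.
- tray: White sheet-metal tray (two nested trays moving as one), 142 mm long (x), 62 mm wide (y), 64 mm high, 0.3 kg, open at the top. Origin at the middle of its underside, z up. Outer walls upright to 48 mm; above, an inner tray's walls go on, slightly further in. Inside about 132 x 50 mm, inner floor 7 mm high. Either end may face the stand.
- black_tin: Bystander: open black tin, 79 mm across, 36 mm high; origin at the centre of its underside.
- tin_flat: Bystander: flat round yellow tin, 73 mm across, 25 mm high; origin at the centre of its underside.
- tin_small: Bystander: flat round yellow tin, 65 mm across, 23 mm high; origin at the centre of its underside.
- green_bottle: Bystander: yellow-green squeeze bottle, 36 mm across, 119 mm high; origin at the centre of its underside.
- steel_block: Bystander: dark steel bench block, 62 x 62 x 22 mm; origin at the centre of its underside.
- hammer: Bystander: small hammer lying flat, 207 mm long along its y, head 68 mm wide at its -y end, 14 mm high; origin at the centre of its underside.

How it is judged:
On the way, in this order (a step that is already met when the one before it is completed fails the run):
1. the guard cover is swung open past upright (value of joint cover above 1.65 rad), for 0.2 s.
2. the lock knob is turned clockwise to released, the mould still level (value of joint lock_knob above 1.35 rad and value of joint mould below 0.12 rad), for 0.2 s.
3. the mould is held at 60 degrees (within 5 degrees) for 0.8 s (value of joint mould between 0.96 and 1.135 rad), for 0.8 s.
At the end, for the whole second after the job is handed in: The mould is level within 0.06 rad (3.5 degrees), the cover still open (beyond 1.6 rad), the knob still released (beyond 1.3 rad); the brass bar's centre is inside the tray, less than 55 mm above the tray's underside; the tray stands upright (within 0.06 rad) on the worktop; bar and tray at rest (value of joint mould between -0.06 and 0.06 rad and value of joint cover above 1.6 rad and value of joint lock_knob above 1.3 rad and x of bar_center in the frame of tray between -0.066 and 0.066 m and y of bar_center in the frame of tray between -0.03 and 0.03 m and z of bar_center in the frame of tray between 0 and 0.055 m and angle between tray's own z axis and vertical below 0.06 rad and height (world z) of tray below 0.006 m and linear speed of each of bar, tray below 0.02 m/s); the robot touches nothing.
It fails at once if the fingers touch the brass bar (contact force between the fingers and bar above 0.5 N).
It fails at once if a tin, the bottle, the steel block or the hammer is moved by more than 25 mm (distance of any of black_tin, tin_flat, tin_small, green_bottle, steel_block, hammer from where it was at the start of the episode above 0.025 m).
It fails at once if the mould is tipped up more than 0.2 rad while the lock is not released (value of joint mould above 0.2 rad and value of joint lock_knob below 1.2 rad).
It also fails if it takes over 69 s, if anything falls off the work surface, if the arm or the gripper's body presses on something with over 40 N, if the wrist force passes 120 N, or if a joint passes its speed limit or range.

## Working session

There is one attempt and no reset: what is moved stays moved. The work goes in short steps, Python scripts to look and compute and a tool call to move; the robot and the scene stay as the last step left them, time stands still between calls to the robot, and variables do not carry over. Pictures are saved under pics/ and viewed, at most 13 in all, crops included, and the job is handed in when it is done.

Besides the shell and the picture viewer there is one more tool, called after "Request:" in YAML: its name, and indented under it one key for each argument. send_rows: Moves the arm, as the interface text tells. Its arguments: {"type":"object","properties":{"targets":{"type":"array","items":{"type":"object","properties":{"delta_pos":{"type":"array","items":{"type":"number","minimum":-1,"maximum":1}},"angular":{"type":"array","items":{"type":"number","minimum":-1,"maximum":1}},"gripper":{"type":"number"}}}},"force":{"type":"number"}},"required":["targets"]}

```bash
mkdir -p pics; cat > h.py <<'E'
import numpy as np, cv2
from plant import readout, camera, workorder, spotter, robot
def cloud(p):
    K=p["camera_matrix"];z=p["range_z"];v,u=np.mgrid[:384,:512]
    c=np.stack([(u-K[0,2])/K[0,0]*z,(v-K[1,2])/K[1,1]*z,z],-1)
    if "R" in p: w=(c-p["t"])@p["R"]
    else:
        s=p["state"];T=p["T_tool_cam"];w=(c@T[:3,:3].T+T[:3,3])@np.array(s["orientation"]).T+np.array(s["tool_pos"])
    w[z==0]=np.nan
    return w
def shot(n):
    s=readout.get_state();p=camera(n);p["state"]=s;return p
def save(p,f): cv2.imwrite("pics/"+f,p["img"][...,::-1])
E
python3 - <<'E'
from h import *
s=readout.get_state();print({k:np.round(v,3).tolist() for k,v in s.items()},robot.tips_ahead)
a=shot("scene");b=shot("top")
cv2.imwrite("pics/a.png",np.vstack([a["img"],b["img"]])[...,::-1][:,:])
im=np.hstack([a["img"],b["img"]]);cv2.imwrite("pics/a.png",cv2.resize(im,(800,300))[...,::-1])
save(b,"top.png");save(a,"scene.png")
for nm,p in (("scene",a),("top",b)):
    w=cloud(p)
    for n in ["mould_stand","mould","mould_handle","cover","cover_handle","lock_knob","bar","tray","black_tin","tin_flat","tin_small","green_bottle","steel_block","hammer"]:
        try: r=spotter.masks_of(p,n)
        except Exception as e: print(n,e);continue
        if r:
            q=w[r[0]["pixels"]];q=q[~np.isnan(q[:,0])]
            print(nm,n,round(r[0]["p"],2),r[0]["box"],np.round(np.median(q,0),3),np.round(np.percentile(q,[3,97],axis=0),3).tolist())
        else: print(nm,n,None)
E
```

```text
{'clock': 0.0, 'joints': [-1.202, 0.384, 0.044, 1.6, -0.018, 1.161, -0.05], 'qvel': [-0.0, 0.0, -0.0, 0.0, -0.0, 0.001, -0.001], 'effort': [-0.0, -43.346, 1.024, -24.952, 0.011, 0.011, -0.0], 'tool_pos': [0.292, 0.58, 0.238], 'orientation': [[-0.893, 0.45, -0.001], [0.45, 0.893, -0.002], [-0.0, -0.003, -1.0]], 'ft_force': [0.113, -0.13, 0.575], 'ft_torque': [-0.034, -0.026, 0.076], 'grasp_force': 0.0, 'width': 0.085} 0.008
scene mould_stand 0.59 [226.1, 141.3, 287.4, 203.6] [0.49  0.148 0.088] [[0.42, 0.061, 0.001], [0.592, 0.23, 0.146]]
scene mould 0.73 [256.9, 141.4, 287.4, 184.0] [0.544 0.116 0.126] [[0.496, 0.045, -0.002], [0.639, 0.223, 0.138]]
scene mould_handle 0.64 [257.3, 144.8, 286.9, 184.6] [0.542 0.099 0.127] [[0.496, 0.045, -0.002], [0.639, 0.22, 0.138]]
scene cover 0.79 [228.6, 145.4, 254.2, 177.8] [0.457 0.172 0.134] [[0.417, 0.127, 0.082], [0.504, 0.252, 0.15]]
scene cover_handle 0.9 [229.6, 142.7, 253.8, 180.2] [0.454 0.169 0.134] [[0.417, 0.126, 0.105], [0.501, 0.235, 0.149]]
scene lock_knob 0.61 [369.6, 277.6, 398.1, 306.2] [ 0.576 -0.377  0.021] [[0.552, -0.404, 0
[... 1689 characters left out ...]
169.0, 312.9, 209.2] [ 0.466 -0.135  0.01 ] [[0.391, -0.175, 0.0], [0.529, -0.088, 0.067]]
top black_tin 0.78 [346.3, 185.2, 364.9, 200.3] [ 0.441 -0.373  0.006] [[0.4, -0.408, -0.004], [0.475, -0.333, 0.037]]
top tin_flat 0.64 [319.6, 175.1, 340.2, 191.3] [ 0.478 -0.268  0.025] [[0.446, -0.303, 0.001], [0.512, -0.236, 0.032]]
top tin_small 0.62 [345.5, 152.8, 362.5, 168.5] [ 0.581 -0.374  0.023] [[0.556, -0.401, 0.015], [0.611, -0.346, 0.03]]
top green_bottle None
top steel_block 0.75 [264.0, 201.1, 282.8, 215.9] [ 0.385 -0.027  0.022] [[0.353, -0.057, 0.014], [0.417, 0.003, 0.03]]
top hammer 0.76 [197.1, 218.8, 244.6, 235.8] [0.326 0.173 0.013] [[0.301, 0.086, 0.006], [0.336, 0.275, 0.02]]
```

```bash
python3 - <<'E'
import cv2,numpy as np
t=cv2.imread("pics/top.png")[140:245,190:320];s=cv2.imread("pics/scene.png")[130:275,180:330]
r=lambda i,h:cv2.resize(i,(int(i.shape[1]*h/i.shape[0]),h),interpolation=cv2.INTER_CUBIC)
cv2.imwrite("pics/c1.png",np.hstack([r(t,350),r(s,350)])[:, :800])
E
```

```text
(no output)
```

View pics/c1.png

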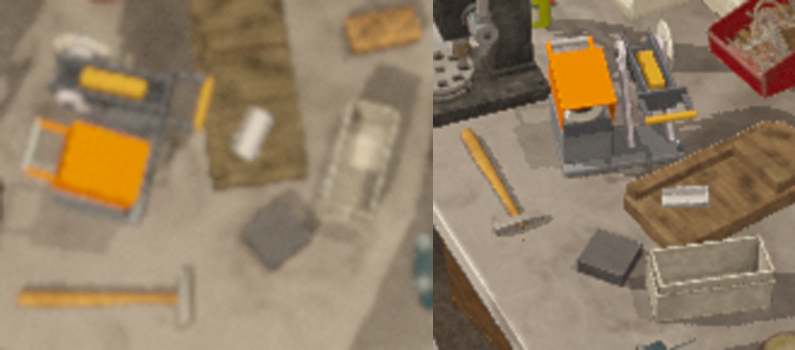

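Request:
send_rows:
  targets:
    - {"delta_pos": [0, 0, 0.4], "angular": [0, 0, 0], "gripper": -1}
    - {"delta_pos": [0, 0, 0.4], "angular": [0, 0, 0], "gripper": -1}
    - {"delta_pos": [0, 0, 0.4], "angular": [0, 0, 0], "gripper": -1}
    - {"delta_pos": [0.5, -0.95, 0.8], "angular": [0, 0, 0], "gripper": -1}
    - {"delta_pos": [0.5, -0.95, 0.8], "angular": [0, 0, 0], "gripper": -1}
    - {"delta_pos": [0.5, -0.95, 0.8], "angular": [0, 0, 0], "gripper": -1}
    - {"delta_pos": [0.5, -0.95, 0.8], "angular": [0, 0, 0], "gripper": -1}
    - {"delta_pos": [0.5, -0.95, 0.8], "angular": [0, 0, 0], "gripper": -1}
    - {"delta_pos": [0.5, -0.95, 0.8], "angular": [0, 0, 0], "gripper": -1}
    - {"delta_pos": [0.5, -0.95, 0.8], "angular": [0, 0, 0], "gripper": -1}
    - {"delta_pos": [0.5, -0.95, 0.8], "angular": [0, 0, 0], "gripper": -1}
    - {"delta_pos": [0.5, -0.95, 0.8], "angular": [0, 0, 0], "gripper": -1}
    - {"delta_pos": [0.5, -0.95, 0.8], "angular": [0, 0, 0], "gripper": -1}

```text
clock: 2.58
tool_pos: [0.446, 0.2905, 0.482]
orientation: [[-0.888, 0.459, 0.005], [0.459, 0.888, 0.002], [-0.003, 0.004, -1.0]]
ft_force: [0.1, -0.3, -0.1]
width: 0.0852
grasp_force: 0.0
```

```bash
python3 - <<'E'
from h import *
p=shot("wrist");save(p,"w1.png");s=p["state"];print(s["clock"],np.round(s["tool_pos"],3),np.round(s["orientation"],2).tolist(),np.round(s["joints"],2));print(np.round(p["T_tool_cam"],3).tolist())
w=cloud(p);np.save("w1.npy",w)
for n in ["mould","mould_handle","cover","cover_handle","bar","mould_stand","lock_knob"]:
    r=spotter.masks_of(p,n)
    for e in r[:1]:
        q=w[e["pixels"]];q=q[~np.isnan(q[:,0])];print(n,round(e["p"],2),np.round(e["box"]),np.round(np.median(q,0),3),np.round(np.percentile(q,[3,97],axis=0),3).tolist())
# obstacles map from scene + wrist, max height in 3cm cells
a=cloud(shot("scene")).reshape(-1,3)
a=a[~np.isnan(a[:,0])]
print("rows x .36-.80 ; cols y .60->-.25 (cm height)")
for x in np.arange(.78,.33,-.04):
    print("%.2f"%x,[int(100*max(a[(abs(a[:,0]-x)<.02)&(abs(a[:,1]-y)<.02)&(a[:,2]<.6)][:,2],default=-.01)) for y in np.arange(.62,-.26,-.04)])
E
```

```text
2.5833 [0.446 0.291 0.482] [[-0.89, 0.46, 0.0], [0.46, 0.89, 0.0], [-0.0, 0.0, -1.0]] [-0.9   0.04  0.25  1.52 -0.01  1.58  0.45]
[[-0.0, -0.957, -0.291, 0.074], [1.0, -0.0, 0.0, 0.001], [-0.0, -0.291, 0.957, -0.133], [0.0, 0.0, 0.0, 1.0]]
mould 0.68 [136. 220. 256. 269.] [0.549 0.139 0.127] [[0.496, 0.061, 0.109], [0.586, 0.225, 0.137]]
mould_handle 0.74 [137. 212. 256. 270.] [0.549 0.139 0.127] [[0.496, 0.059, 0.105], [0.587, 0.225, 0.137]]
cover 0.84 [150. 150. 248. 210.] [0.457 0.19  0.135] [[0.418, 0.132, 0.105], [0.502, 0.255, 0.149]]
bar 0.72 [186. 229. 235. 252.] [0.552 0.158 0.126] [[0.535, 0.124, 0.121], [0.568, 0.191, 0.128]]
mould_stand 0.78 [135. 145. 264. 270.] [0.493 0.183 0.129] [[0.42, 0.077, 0.01], [0.597, 0.246, 0.149]]
rows x .36-.80 ; cols y .60->-.25 (cm height)
0.78 [37, 32, 35, 48, 22, 18, 34, 39, 35, 52, 38, 53, 20, 20, 19, 0, 17, 52, 53, 53, 0, 53]
0.74 [38, 37, 22, 22, 20, 18, 18, 20, 20, 20, 18, 18, 18, 19, 17, 0, 59, 59, 52, 58, 59, 0]
0.70 [17, 18, 19, 19, 17, 18, 18, 18, 18, 19, 19, 16, 18, 16, 15, 5, 58, 59, 59, 59, 59, 59]
0.66 [17, 17, 17, 16, 16, 0, 0, 0, -1, 0, 0, 14, 13, 13, 14, 5, 53, 53, 59, 59, 53, 59]
0.62 [1, 0, 1, 0, 0, 0, 0, 0, 0, 0, 15, 15, 0, 0, 5, 5, 53, 53, 53, 53, 53, 53]
0.58 [-1, -1, 0, 10, 9, 0, 0, 0, 0, 0, 13, 16, 14, 13, 12, 4, 3, 3, 0, 0, 0, 0]
0.54 [-1, -1, -1, 12, 10, 0, 0, -1, -1, 0, 14, 14, 13, 14, 13, 12, 4, 3, -1, 6, 5, 0]
0.50 [-1, -1, -1, -1, -1, 0, 18, 56, 2, 14, 15, 15, 14, 13, 13, 5, 4, 3, 6, 6, 6, 2]
0.46 [-1, -1, -77, 0, -76, -80, 19, 56, 57, 59, 15, 15, 13, 12, 5, 5, 3, 3, 6, 6, 6, 2]
0.42 [0, 0, 0, 0, 2, 20, 21, 18, 59, 59, 58, 14, 13, 0, 0, 1, 2, 6, 6, 6, 0, 0]
0.38 [3, 3, 0, 0, -83, 20, 38, 21, 43, 0, 56, 0, 0, 0, 0, 2, 2, 2, 6, 6, 0, 8]
0.34 [4, 6, 0, 0, 4, 21, 21, 21, 2, 1, 1, 1, 1, 1, 0, 0, 2, 1, 0, 0, 1, 9]
```

View pics/w1.png

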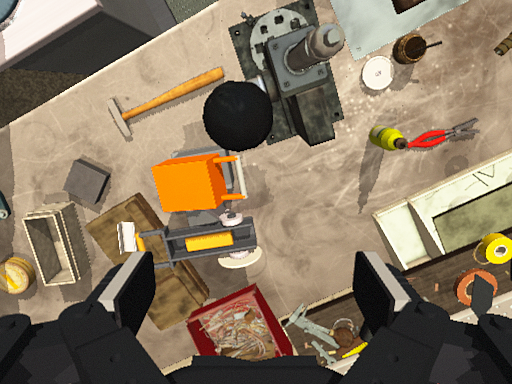

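```bash
python3 - <<'E'
from h import *
im=cv2.imread("pics/w1.png");w=np.load("w1.npy")
for (x0,y0,x1,y1) in [(205,85,272,148),(270,20,350,145)]:
    q=w[y0:y1,x0:x1].reshape(-1,3);q=q[(q[:,2]>.05)];print("press",np.round(np.nanpercentile(q,[2,50,98],axis=0),3).tolist())
hsv=cv2.cvtColor(im,cv2.COLOR_BGR2HSV)
def rect(m,n):
    q=w[m];q=q[~np.isnan(q[:,0])];c,(a,b),t=cv2.minAreaRect((q[:,:2]*1000).astype(np.float32));box=cv2.boxPoints((c,(a,b),t));print(n,len(q),np.round(c),round(a),round(b),round(t,1),"z",np.round(np.percentile(q[:,2],[5,50,95]),4),np.round(box).tolist());return q
o=(hsv[...,0]<14)&(hsv[...,1]>200)&(hsv[...,2]>170);o[:145]=0;o[220:]=0;o[:,:145]=0;o[:,225:]=0
k=np.ones((3,3),np.uint8)
o=cv2.erode(o.astype(np.uint8),k)>0
q=rect(o&(w[...,2]>.12),"cover");A=np.c_[q[:,:2],np.ones(len(q))];print("plane",np.linalg.lstsq(A,q[:,2],rcond=None)[0])
b=(hsv[...,0]>14)&(hsv[...,0]<32)&(hsv[...,1]>170);print(np.argwhere(b).min(0))
bb=b.copy();bb[:225]=0;bb[256:]=0;bb[:,:180]=0;bb[:,240:]=0;rect(bb&(w[...,2]>.115),"bar")
hh=b.copy();hh[:225]=0;hh[275:]=0;hh[:,:125]=0;hh[:,165:]=0;rect(hh&(w[...,2]>.1),"handle")
g=w[150:205,235:250].reshape(-1,3);g=g[g[:,2]>.08];print("chandle",len(g),np.round(np.nanpercentile(g,[5,50,95],axis=0),3).tolist())
c=np.hstack([im[140:280,125:265]]);m=im[140:280,125:265].copy();m[(o|bb|hh)[140:280,125:265]]=(255,0,255)
cv2.imwrite("pics/c2.png",cv2.resize(np.hstack([c,m]),(800,400),interpolation=cv2.INTER_CUBIC))
E
```

```text
press [[0.372, 0.294, 0.17], [0.389, 0.312, 0.43], [0.406, 0.339, 0.436]]
press [[0.348, 0.345, 0.104], [0.389, 0.376, 0.207], [0.474, 0.406, 0.385]]
cover 268 [471. 217.] 8 66 73.4 z [0.1221 0.1336 0.1418] [[438.0, 222.0], [501.0, 204.0], [504.0, 211.0], [441.0, 230.0]]
plane [-0.878837   -2.88261531  1.16961476]
[0 0]
bar 680 [555. 156.] 75 28 72.6 z [0.1215 0.1261 0.1276] [[530.0, 124.0], [557.0, 116.0], [579.0, 188.0], [552.0, 196.0]]
handle 114 [460. 149.] 28 223 26.9 z [0.124  0.1279 0.1297] [[397.0, 243.0], [498.0, 44.0], [522.0, 56.0], [421.0, 255.0]]
chandle 332 [[0.451, 0.235, 0.134], [0.484, 0.252, 0.137], [0.509, 0.264, 0.14]]
```

View pics/c2.png

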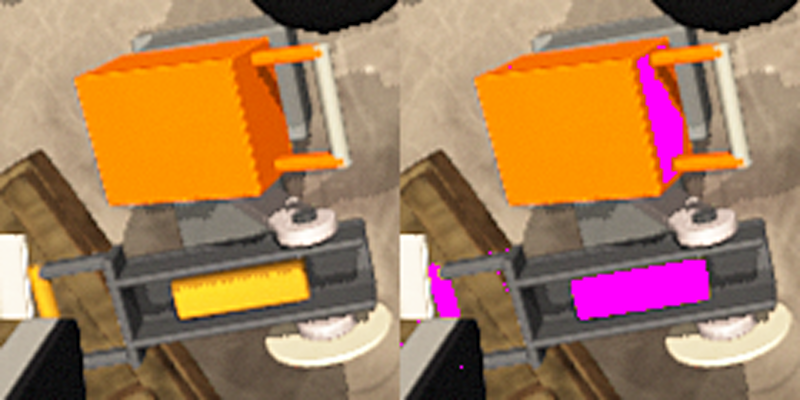

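```bash
python3 - <<'E'
from h import *
w=np.load("w1.npy")
t=cloud(shot("top"))
for n,ww in (("w",w),("top",t)):
    m=(ww[...,2]>.05)&(ww[...,2]<.072)&(ww[...,0]>.37)&(ww[...,0]<.56)&(ww[...,1]<-.07)&(ww[...,1]>-.2)
    q=ww[m];r=cv2.minAreaRect((q[:,:2]*1000).astype(np.float32));print(n,len(q),r,np.median(q[:,2]),np.round(cv2.boxPoints(r)).tolist())
# mould walls top
m=(w[...,2]>.128)&(w[...,2]<.145)&(w[...,0]>.5)&(w[...,0]<.6)&(w[...,1]<.25)&(w[...,1]>.06)
q=w[m][:,:2];Y=np.array([np.sin(.2967),np.cos(.2967)]);X=np.array([Y[1],-Y[0]])
d=(q-[.563,.196]);print(np.histogram(d@X,bins=np.arange(-.06,.06,.005)),np.histogram(d@Y,bins=np.arange(-.17,.06,.01)))
E
```

```text
w 995 ((460.6435241699219, -128.42892456054688), (61.605621337890625, 136.60385131835938), 69.5560073852539) 0.05861049878628555 [[386.0, -133.0], [514.0, -181.0], [535.0, -123.0], [407.0, -76.0]]
top 123 ((461.91839599609375, -132.91819763183594), (63.33121871948242, 141.7269287109375), 68.11419677734375) 0.060875134394928684 [[384.0, -136.0], [516.0, -189.0], [539.0, -130.0], [408.0, -77.0]]
(array([  4,   0,   0,   0,   5,  89,  97, 155, 284,  22,  20,  20,  19,
        18,  16, 373,  82, 124, 148,  11,   0,   0,   0]), array([-6.00000000e-02, -5.50000000e-02, -5.00000000e-02, -4.50000000e-02,
       -4.00000000e-02, -3.50000000e-02, -3.00000000e-02, -2.50000000e-02,
       -2.00000000e-02, -1.50000000e-02, -1.00000000e-02, -5.00000000e-03,
       -2.77555756e-17,  5.00000000e-03,  1.00000000e-02,  1.50000000e-02,
        2.00000000e-02,  2.50000000e-02,  3.00000000e-02,  3.50000000e-02,
        4.00000000e-02,  4.50000000e-02,  5.00000000e-02,  5.50000000e-02])) (array([  0,   0,  11,   6,  21,  24, 206,  56,  57,  62,  61,  64,  60,
        68,  95, 109, 191, 203, 184, 101,  50,   0]), array([-1.70000000e-01, -1.60000000e-01, -1.50000000e-01, -1.40000000e-01,
       -1.30000000e-01, -1.20000000e-01, -1.10000000e-01, -1.00000000e-01,
       -9.00000000e-02, -8.00000000e-02, -7.00000000e-02, -6.00000000e-02,
       -5.00000000e-02, -4.00000000e-02, -3.00000000e-02, -2.00000000e-02,
       -1.00000000e-02,  1.38777878e-16,  1.00000000e-02,  2.00000000e-02,
        3.00000000e-02,  4.00000000e-02,  5.00000000e-02]))
```

Request:
send_rows:
  targets:
    - {"delta_pos": [-0.043, -0.95, -0.2], "angular": [0, 0, 0.035], "gripper": -1}
    - {"delta_pos": [-0.043, -0.95, -0.2], "angular": [0, 0, 0.035], "gripper": -1}
    - {"delta_pos": [-0.043, -0.95, -0.2], "angular": [0, 0, 0.035], "gripper": -1}
    - {"delta_pos": [-0.043, -0.95, -0.2], "angular": [0, 0, 0.035], "gripper": -1}
    - {"delta_pos": [-0.043, -0.95, -0.2], "angular": [0, 0, 0.035], "gripper": -1}
    - {"delta_pos": [-0.043, -0.95, -0.2], "angular": [0, 0, 0.035], "gripper": -1}
    - {"delta_pos": [-0.043, -0.95, -0.2], "angular": [0, 0, 0.035], "gripper": -1}
    - {"delta_pos": [-0.043, -0.95, -0.2], "angular": [0, 0, 0.035], "gripper": -1}

```text
clock: 3.75
tool_pos: [0.4284, 0.0003, 0.4181]
orientation: [[-0.932, 0.363, -0.002], [0.363, 0.932, -0.002], [0.001, -0.002, -1.0]]
ft_force: [0.5, -0.5, 0.4]
width: 0.0852
grasp_force: 0.0
```

Request:
send_rows:
  targets:
    - {"delta_pos": [0, -0.42, -0.4], "angular": [0, 0, 0], "gripper": -1}
    - {"delta_pos": [0, -0.42, -0.4], "angular": [0, 0, 0], "gripper": -1}
    - {"delta_pos": [0, -0.42, -0.4], "angular": [0, 0, 0], "gripper": -1}
    - {"delta_pos": [0, -0.42, -0.4], "angular": [0, 0, 0], "gripper": -1}
    - {"delta_pos": [0, -0.42, -0.8], "angular": [0, 0, 0], "gripper": -1}
    - {"delta_pos": [0, -0.42, -0.8], "angular": [0, 0, 0], "gripper": -1}
    - {"delta_pos": [0, -0.42, -0.8], "angular": [0, 0, 0], "gripper": -1}
    - {"delta_pos": [0, -0.42, -0.8], "angular": [0, 0, 0], "gripper": -1}
    - {"delta_pos": [0, -0.42, -0.8], "angular": [0, 0, 0], "gripper": -1}

```text
clock: 4.5
tool_pos: [0.4276, -0.1153, 0.1777]
orientation: [[-0.937, 0.35, -0.006], [0.35, 0.937, -0.002], [0.006, -0.004, -1.0]]
ft_force: [0.4, 1.0, 1.5]
width: 0.0852
grasp_force: 0.0
```

```bash
python3 - <<'E'
from h import *
p=shot("wrist");save(p,"w2.png");s=p["state"];print(s["clock"],np.round(s["tool_pos"],3))
w=cloud(p)
m=(w[...,2]>.055)&(w[...,2]<.072)&(w[...,0]>.37)&(w[...,0]<.56)&(w[...,1]<-.06)&(w[...,1]>-.22)
q=w[m];r=cv2.minAreaRect((q[:,:2]*1000).astype(np.float32));print(len(q),r,np.median(q[:,2]),np.round(cv2.boxPoints(r)).tolist())
E
```

```text
4.5 [ 0.428 -0.115  0.178]
2211 ((460.92022705078125, -128.97674560546875), (59.213462829589844, 136.64462280273438), 69.59303283691406) 0.062141948994835036 [[387.0, -133.0], [515.0, -181.0], [535.0, -125.0], [407.0, -77.0]]
```

View pics/w2.png

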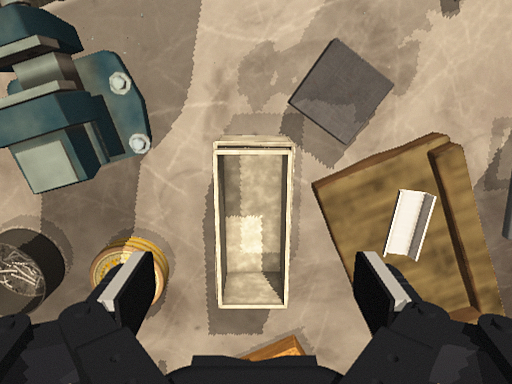

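Request:
send_rows:
  force: 80
  targets:
    - {"delta_pos": [-0.047, 0.012, -0.15], "angular": [0, 0, 0], "gripper": -0.75}
    - {"delta_pos": [-0.047, 0.012, -0.25], "angular": [0, 0, 0], "gripper": -0.75}
    - {"delta_pos": [-0.047, 0.012, -0.35], "angular": [0, 0, 0], "gripper": -0.75}
    - {"delta_pos": [-0.047, 0.012, -0.43], "angular": [0, 0, 0], "gripper": -0.75}
    - {"delta_pos": [-0.047, 0.012, -0.477], "angular": [0, 0, 0], "gripper": -0.75}
    - {"delta_pos": [-0.047, 0.012, -0.477], "angular": [0, 0, 0], "gripper": -0.75}
    - {"delta_pos": [-0.047, 0.012, -0.477], "angular": [0, 0, 0], "gripper": 0}
    - {"delta_pos": [-0.047, 0.012, -0.477], "angular": [0, 0, 0], "gripper": 0}
    - {"delta_pos": [-0.047, 0.012, -0.477], "angular": [0, 0, 0], "gripper": 0}
    - {"delta_pos": [-0.047, 0.012, -0.477], "angular": [0, 0, 0], "gripper": 0}
    - {"delta_pos": [-0.047, 0.012, -0.477], "angular": [0, 0, 0], "gripper": 0}
    - {"delta_pos": [-0.047, 0.012, -0.477], "angular": [0, 0, 0], "gripper": 0}
    - {"delta_pos": [-0.047, 0.012, -0.42], "angular": [0, 0, 0], "gripper": 0}
    - {"delta_pos": [-0.047, 0.012, -0.42], "angular": [0, 0, 0], "gripper": 0}

```text
clock: 5.72
tool_pos: [0.4187, -0.112, 0.0565]
orientation: [[-0.937, 0.349, 0.007], [0.349, 0.937, 0.001], [-0.006, 0.003, -1.0]]
ft_force: [1.8, 0.3, -3.2]
width: 0.0599
grasp_force: 88.6
```

```bash
python3 - <<'E'
from h import *
w=np.load("w1.npy");t=cloud(camera("top"));a=np.vstack([w.reshape(-1,3),t.reshape(-1,3)])
for y in np.arange(.22,.52,.03):
    q=a[(abs(a[:,1]-y)<.015)&(a[:,2]>.03)&(a[:,2]<.3)&(a[:,0]>.53)]
    f=q[(q[:,0]>.6)];print("%.2f"%y,np.round(np.sort(f[:,0])[:400:80],3),[round(float(np.max(f[(f[:,0]<x+.02)&(f[:,0]>=x)][:,2],initial=0)),2) for x in (.6,.62,.64,.66,.68,.7,.72,.74)])
E
```

```text
0.22 [0.601 0.604 0.61  0.705 0.709] [0.15, 0.0, 0.0, 0.0, 0.19, 0.19, 0.19, 0.19]
0.25 [0.683 0.702 0.709 0.713 0.717] [0.0, 0.0, 0.0, 0.0, 0.19, 0.2, 0.2, 0.2]
0.28 [0.708 0.71  0.715 0.721 0.728] [0.0, 0.0, 0.0, 0.0, 0.0, 0.18, 0.2, 0.21]
0.31 [0.709 0.711 0.717 0.723 0.73 ] [0.0, 0.0, 0.0, 0.0, 0.0, 0.19, 0.19, 0.2]
0.34 [0.698 0.745 0.789 0.816 0.841] [0.0, 0.0, 0.0, 0.0, 0.15, 0.19, 0.2, 0.21]
0.37 [0.704 0.755 0.797 0.816] [0.0, 0.0, 0.0, 0.0, 0.0, 0.19, 0.18, 0.18]
0.40 [0.708 0.716 0.727 0.74  0.756] [0.0, 0.0, 0.0, 0.0, 0.0, 0.19, 0.19, 0.19]
0.43 [0.689 0.71  0.714 0.716 0.72 ] [0.0, 0.0, 0.0, 0.0, 0.05, 0.19, 0.19, 0.18]
0.46 [0.653 0.678 0.704 0.714 0.716] [0.0, 0.0, 0.17, 0.17, 0.17, 0.19, 0.18, 0.21]
0.49 [0.652 0.657 0.662 0.667 0.672] [0.0, 0.0, 0.17, 0.17, 0.18, 0.19, 0.19, 0.21]
0.52 [0.653 0.656 0.661 0.666 0.671] [0.0, 0.0, 0.17, 0.17, 0.17, 0.2, 0.2, 0.23]
```

Request:
send_rows:
  targets:
    - {"delta_pos": [0, 0, 0.3], "angular": [0, 0, 0], "gripper": 0}
    - {"delta_pos": [0, 0, 0.5], "angular": [0, 0, 0], "gripper": 0}
    - {"delta_pos": [0, 0, 0.733], "angular": [0, 0, 0], "gripper": 0}
    - {"delta_pos": [0, 0, 0.733], "angular": [0, 0, -0.04], "gripper": 0}
    - {"delta_pos": [0, 0, 0.733], "angular": [0, 0, -0.08], "gripper": 0}
    - {"delta_pos": [0, 0.07, 0.733], "angular": [0, 0, -0.12], "gripper": 0}
    - {"delta_pos": [0.03, 0.14, 0.733], "angular": [0, 0, -0.16], "gripper": 0}
    - {"delta_pos": [0.05, 0.22, 0.733], "angular": [0, 0, -0.2], "gripper": 0}
    - {"delta_pos": [0.08, 0.3, 0.733], "angular": [0, 0, -0.24], "gripper": 0}
    - {"delta_pos": [0.1, 0.4, 0.733], "angular": [0, 0, -0.27], "gripper": 0}
    - {"delta_pos": [0.13, 0.5, 0.733], "angular": [0, 0, -0.3], "gripper": 0}
    - {"delta_pos": [0.15, 0.6, 0.733], "angular": [0, 0, -0.33], "gripper": 0}
    - {"delta_pos": [0.18, 0.7, 0.733], "angular": [0, 0, -0.36], "gripper": 0}
    - {"delta_pos": [0.2, 0.8, 0.733], "angular": [0, 0, -0.39], "gripper": 0}
    - {"delta_pos": [0.217, 0.875, 0.733], "angular": [0, 0, -0.42], "gripper": 0}
    - {"delta_pos": [0.217, 0.875, 0.733], "angular": [0, 0, -0.45], "gripper": 0}
    - {"delta_pos": [0.217, 0.875, 0.733], "angular": [0, 0, -0.478], "gripper": 0}
    - {"delta_pos": [0.217, 0.875, 0.733], "angular": [0, 0, -0.478], "gripper": 0}

```text
clock: 7.27
tool_pos: [0.4801, 0.1514, 0.2726]
orientation: [[0.284, 0.959, -0.001], [0.959, -0.284, 0.0], [0.0, -0.001, -1.0]]
ft_force: [-1.3, -0.5, -4.6]
width: 0.06
grasp_force: 89.2
```

Request:
send_rows:
  targets:
    - {"delta_pos": [0.12, 0.12, 0], "angular": [0, 0, 0], "gripper": 0}
    - {"delta_pos": [0.2, 0.2, 0], "angular": [0, 0, 0], "gripper": 0}
    - {"delta_pos": [0.28, 0.3, 0], "angular": [0, 0, 0], "gripper": 0}
    - {"delta_pos": [0.36, 0.42, 0], "angular": [0, 0, 0], "gripper": 0}
    - {"delta_pos": [0.41, 0.55, 0], "angular": [0, 0, 0], "gripper": 0}
    - {"delta_pos": [0.438, 0.682, 0], "angular": [0, 0, 0], "gripper": 0}
    - {"delta_pos": [0.438, 0.682, 0], "angular": [0, 0, 0], "gripper": 0}
    - {"delta_pos": [0.438, 0.682, 0], "angular": [0, 0, 0], "gripper": 0}
    - {"delta_pos": [0.438, 0.682, 0], "angular": [0, 0, 0], "gripper": 0}

```text
clock: 8.02
tool_pos: [0.6115, 0.3553, 0.2719]
orientation: [[0.281, 0.96, -0.001], [0.96, -0.281, -0.002], [-0.002, -0.001, -1.0]]
ft_force: [0.3, -0.2, -4.2]
width: 0.06
grasp_force: 89.2
```

```bash
python3 - <<'E'
from h import *
p=shot("scene");save(p,"s3.png");s=p["state"];print(s["clock"],np.round(s["tool_pos"],3),np.round(s["joints"],2))
cv2.imwrite("pics/c3.png",cv2.resize(p["img"][60:240,150:360,::-1],(700,600)))
E
```

```text
8.0167 [0.612 0.355 0.272] [-0.88  0.49  0.42  1.42 -0.2   1.27 -0.73]
```

View pics/c3.png

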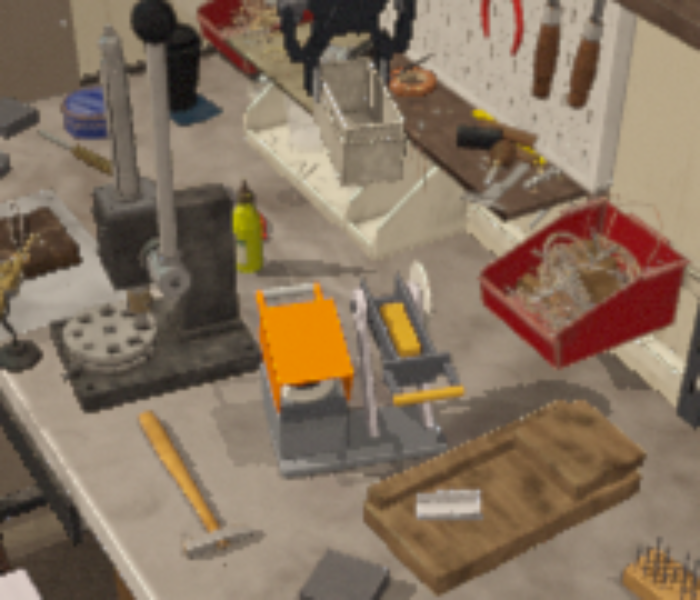

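Request:
send_rows:
  targets:
    - {"delta_pos": [0, 0, -0.13], "angular": [0, 0, 0], "gripper": 0}
    - {"delta_pos": [0, 0, -0.26], "angular": [0, 0, 0], "gripper": 0}
    - {"delta_pos": [0, 0, -0.39], "angular": [0, 0, 0], "gripper": 0}
    - {"delta_pos": [0, 0, -0.52], "angular": [0, 0, 0], "gripper": 0}
    - {"delta_pos": [0, 0, -0.64], "angular": [0, 0, 0], "gripper": 0}
    - {"delta_pos": [0, 0, -0.72], "angular": [0, 0, 0], "gripper": 0}
    - {"delta_pos": [0, 0, -0.765], "angular": [0, 0, 0], "gripper": 0}
    - {"delta_pos": [0, 0, -0.775], "angular": [0, 0, 0], "gripper": 0}
    - {"delta_pos": [-0.012, -0.04, -0.775], "angular": [0, 0, 0], "gripper": 0}
    - {"delta_pos": [-0.025, -0.08, -0.775], "angular": [0, 0, 0], "gripper": 0}
    - {"delta_pos": [-0.037, -0.12, -0.775], "angular": [0, 0, 0], "gripper": 0}
    - {"delta_pos": [-0.047, -0.155, -0.775], "angular": [0, 0, 0], "gripper": 0}
    - {"delta_pos": [-0.053, -0.172, -0.775], "angular": [0, 0, 0], "gripper": 0}
    - {"delta_pos": [-0.053, -0.172, -0.775], "angular": [0, 0, 0], "gripper": 0}

```text
clock: 9.23
tool_pos: [0.5967, 0.3004, 0.0415]
orientation: [[0.287, 0.958, 0.001], [0.958, -0.287, -0.001], [-0.001, 0.001, -1.0]]
ft_force: [-0.4, -1.3, -3.5]
width: 0.06
grasp_force: 90.7
```

```bash
python3 - <<'E'
from h import *
p=shot("wrist");w=cloud(p);save(p,"w4.png");s=p["state"];print(s["clock"],np.round(s["tool_pos"],3))
t=shot("scene");save(t,"s4.png")
c=cv2.resize(t["img"][110:200,210:310,::-1],(444,400),interpolation=cv2.INTER_CUBIC);d=cv2.resize(p["img"][...,::-1],(350,262));d=np.vstack([d,np.zeros((138,350,3),np.uint8)])
cv2.imwrite("pics/c4.png",np.hstack([c,d]))
E
```

```text
9.2333 [0.597 0.3   0.041]
```

View pics/c4.png

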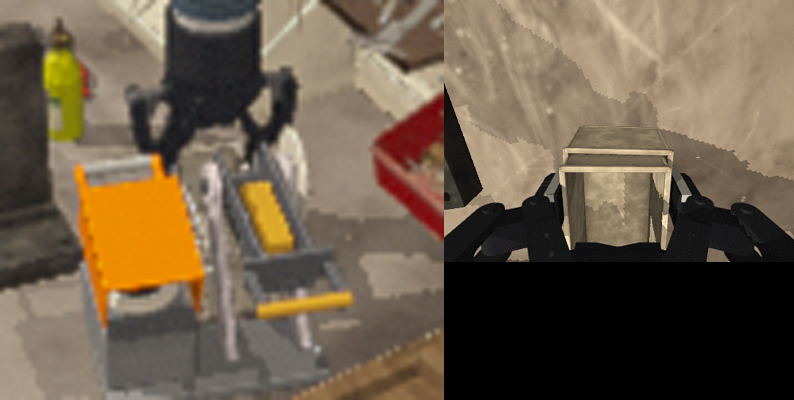

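Request:
send_rows:
  targets:
    - {"delta_pos": [0.003, 0.01, -0.01], "angular": [0, 0, 0], "gripper": 0}
    - {"delta_pos": [0.003, 0.01, -0.018], "angular": [0, 0, 0], "gripper": 0}
    - {"delta_pos": [0.003, 0.01, -0.018], "angular": [0, 0, 0], "gripper": -0.75}
    - {"delta_pos": [0.003, 0.01, -0.018], "angular": [0, 0, 0], "gripper": -0.75}
    - {"delta_pos": [0.003, 0.01, -0.018], "angular": [0, 0, 0], "gripper": -0.75}
    - {"delta_pos": [0.003, 0.01, -0.018], "angular": [0, 0, 0], "gripper": -0.75}
    - {"delta_pos": [0.003, 0.01, 0.06], "angular": [0, 0, 0], "gripper": -0.75}
    - {"delta_pos": [0.003, 0.01, 0.18], "angular": [0, 0, 0], "gripper": -0.75}
    - {"delta_pos": [0.003, 0.01, 0.3], "angular": [0, 0, 0], "gripper": -0.75}
    - {"delta_pos": [0.003, 0.01, 0.87], "angular": [0, 0, 0], "gripper": -0.5}
    - {"delta_pos": [0.003, 0.01, 0.87], "angular": [0, 0, 0], "gripper": -0.5}
    - {"delta_pos": [0.003, 0.01, 0.87], "angular": [0, 0, 0], "gripper": -0.5}
    - {"delta_pos": [0.003, 0.01, 0.87], "angular": [0, 0, 0], "gripper": -0.5}
    - {"delta_pos": [0.003, 0.01, 0.87], "angular": [0, 0, -0.04], "gripper": -0.5}
    - {"delta_pos": [0.003, 0.01, 0.87], "angular": [0, 0, -0.08], "gripper": -0.5}

```text
clock: 10.58
tool_pos: [0.5997, 0.3079, 0.3077]
orientation: [[0.517, 0.856, 0.009], [0.856, -0.517, 0.006], [0.01, 0.005, -1.0]]
ft_force: [-0.2, -0.5, 0.1]
width: 0.0641
grasp_force: 0.0
```

Request:
send_rows:
  targets:
    - {"delta_pos": [-0.03, -0.01, 0], "angular": [0, 0, -0.04], "gripper": -0.5}
    - {"delta_pos": [-0.06, -0.03, 0], "angular": [0, 0, -0.08], "gripper": -0.5}
    - {"delta_pos": [-0.09, -0.05, 0], "angular": [0, 0, -0.12], "gripper": -0.5}
    - {"delta_pos": [-0.13, -0.07, 0], "angular": [0, 0, -0.16], "gripper": -0.5}
    - {"delta_pos": [-0.17, -0.09, 0], "angular": [0, 0, -0.2], "gripper": -0.5}
    - {"delta_pos": [-0.21, -0.11, 0], "angular": [0, 0, -0.24], "gripper": -0.5}
    - {"delta_pos": [-0.25, -0.13, 0], "angular": [0, 0, -0.28], "gripper": -0.5}
    - {"delta_pos": [-0.29, -0.15, 0], "angular": [0, 0, -0.32], "gripper": -0.5}
    - {"delta_pos": [-0.33, -0.17, 0], "angular": [0, 0, -0.36], "gripper": -0.5}
    - {"delta_pos": [-0.36, -0.18, 0], "angular": [0, 0, -0.4], "gripper": -0.5}
    - {"delta_pos": [-0.36, -0.18, 0], "angular": [0, 0, -0.42], "gripper": -0.5}
    - {"delta_pos": [-0.36, -0.18, 0], "angular": [0, 0, -0.42], "gripper": -0.5}

```text
clock: 11.58
tool_pos: [0.4884, 0.2529, 0.3017]
orientation: [[0.959, -0.283, -0.0], [-0.283, -0.959, 0.001], [-0.0, -0.001, -1.0]]
ft_force: [-1.2, 0.3, -0.5]
width: 0.064
grasp_force: 0.0
```

```bash
python3 - <<'E'
from h import *
p=shot("wrist");w=cloud(p);save(p,"w5.png");np.save("w5.npy",w);s=p["state"];print(s["clock"],np.round(s["tool_pos"],3),np.round(s["orientation"],3).tolist(),np.round(s["joints"],2))
E
```

```text
11.5833 [0.488 0.253 0.302] [[0.959, -0.283, -0.0], [-0.283, -0.959, 0.001], [-0.0, -0.001, -1.0]] [-1.18  0.16  0.7   1.79 -0.11  1.23 -2.31]
```

View pics/w5.png

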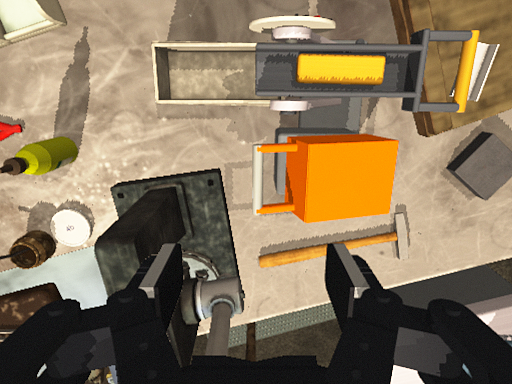

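```bash
python3 - <<'E'
from h import *
w=np.load("w5.npy");Y=np.array([np.sin(.2915),np.cos(.2915)]);X=np.array([Y[1],-Y[0]])
def st(n,r,zl,zh):
    x0,y0,x1,y1=r;q=w[y0:y1,x0:x1].reshape(-1,3);q=q[(q[:,2]>zl)&(q[:,2]<zh)];c=q.mean(0)
    d=q[:,:2]-[.563,.197];print(n,len(q),"mean",np.round(c,4),"stand x",np.round(np.percentile(d@X,[2,50,98]),4),"y",np.round(np.percentile(d@Y,[2,50,98]),4),"z",np.round(np.percentile(q[:,2],[5,50,95]),4));return q
st("chandle",(251,150,265,208),.1,.16)
st("cover top",(295,142,392,215),.1,.16)
q=st("cover edgeL",(300,150,310,210),.1,.2);q=st("cover edgeR",(380,150,390,210),.1,.2)
q=st("mhandle",(457,36,478,108),.1,.16)
u=np.linalg.svd(q[:,:2]-q[:,:2].mean(0))[2][0];print("handle dir deg",np.degrees(np.arctan2(u[1],u[0])))
q=st("walls",(262,40,420,110),.132,.145)
st("bar",(300,57,382,80),.1,.15)
q=st("tray",(152,40,252,106),.05,.075)
r=cv2.minAreaRect((q[:,:2]*1000).astype(np.float32));print(r)
E
```

```text
chandle 641 mean [0.4841 0.2519 0.1374] stand x [-0.1183 -0.091  -0.0658] y [0.025  0.03   0.0346] z [0.135  0.1377 0.1395]
cover top 6999 mean [0.4625 0.177  0.1374] stand x [-0.1247 -0.0901 -0.0585] y [-0.0951 -0.0469 -0.0066] z [0.1251 0.1377 0.1489]
cover edgeL 597 mean [0.4733 0.2115 0.1448] stand x [-0.1163 -0.0899 -0.0647] y [-0.016  -0.0118 -0.0086] z [0.1368 0.146  0.1501]
cover edgeR 596 mean [0.4461 0.1378 0.1256] stand x [-0.1235 -0.0945 -0.0673] y [-0.0976 -0.0902 -0.0831] z [0.1233 0.1256 0.1279]
mhandle 989 mean [0.5252 0.0554 0.1274] stand x [-0.0262  0.0058  0.0289] y [-0.1527 -0.1462 -0.138 ] z [0.1234 0.1278 0.1295]
handle dir deg 166.48916043693447
walls 2654 mean [0.5495 0.1593 0.1361] stand x [-0.029  -0.0144  0.0224] y [-0.1052 -0.0363  0.0235] z [0.1337 0.1361 0.139 ]
bar 1875 mean [0.5549 0.1568 0.1265] stand x [-0.0051  0.0038  0.0127] y [-0.0744 -0.0408 -0.0071] z [0.1253 0.1264 0.1277]
tray 987 mean [0.5966 0.2931 0.0607] stand x [-0.0274  0.0109  0.0307] y [0.0385 0.1093 0.1376] z [0.0531 0.0621 0.0636]
((588.9796142578125, 280.3158874511719), (101.98570251464844, 59.479591369628906), 73.51702117919922)
```

```bash
python3 - <<'E'
from h import *
Y=np.array([np.sin(.2915),np.cos(.2915)]);X=np.array([Y[1],-Y[0]])
for f in("w5.npy","w1.npy"):
    q=np.load(f)[:300 if f[1]=="1" else 330].reshape(-1,3);d=q[:,:2]-[.4905,.252]
    for zl,zh in((.1,.15),(.15,.2),(.2,.28),(.28,.36),(.36,.46)):
        m=(q[:,2]>zl)&(q[:,2]<zh)&(abs(d@X)<.15)&(d@Y>.015)&(d@Y<.2)
        k=np.c_[d[m]@X,d[m]@Y,q[m][:,2]]
        if len(k): i=np.argsort(np.hypot(k[:,0],k[:,1]))[:200:60];print(f,zl,len(k),np.round(k[i],3).tolist())
E
```

```text
w5.npy 0.1 1455 [[-0.1, 0.019, 0.15], [-0.043, 0.098, 0.145], [-0.042, 0.099, 0.118], [-0.05, 0.096, 0.143]]
w5.npy 0.15 5499 [[-0.1, 0.016, 0.156], [-0.103, 0.015, 0.158], [-0.103, 0.024, 0.158], [-0.043, 0.098, 0.179]]
w5.npy 0.2 170 [[-0.108, 0.026, 0.211], [-0.111, 0.024, 0.202], [-0.11, 0.034, 0.21]]
w5.npy 0.28 6312 [[0.015, 0.025, 0.36], [0.009, 0.031, 0.353], [0.0, 0.033, 0.309], [-0.0, 0.033, 0.324]]
w5.npy 0.36 342 [[0.015, 0.023, 0.364], [0.015, 0.025, 0.364], [0.015, 0.027, 0.364], [0.014, 0.029, 0.361]]
w1.npy 0.1 174 [[-0.044, 0.097, 0.103], [-0.068, 0.093, 0.102], [-0.092, 0.09, 0.125]]
w1.npy 0.15 2360 [[-0.044, 0.097, 0.179], [-0.053, 0.098, 0.188], [-0.065, 0.094, 0.19], [-0.066, 0.097, 0.188]]
w1.npy 0.2 1341 [[-0.109, 0.07, 0.2], [-0.121, 0.07, 0.207], [-0.114, 0.088, 0.201], [-0.13, 0.068, 0.201]]
w1.npy 0.28 479 [[-0.135, 0.092, 0.298], [-0.141, 0.084, 0.334], [-0.139, 0.088, 0.352], [-0.138, 0.091, 0.281]]
w1.npy 0.36 4121 [[-0.094, 0.022, 0.418], [-0.097, 0.025, 0.425], [-0.099, 0.023, 0.428], [-0.097, 0.033, 0.426]]
```

Request:
send_rows:
  force: 60
  targets:
    - {"delta_pos": [0.007, -0.003, -0.12], "angular": [0, 0, 0], "gripper": 0.48}
    - {"delta_pos": [0.007, -0.003, -0.24], "angular": [0, 0, 0], "gripper": 0.48}
    - {"delta_pos": [0.007, -0.003, -0.34], "angular": [0, 0, 0], "gripper": 0.48}
    - {"delta_pos": [0.007, -0.003, -0.43], "angular": [0, 0, 0], "gripper": 0.48}
    - {"delta_pos": [0.007, -0.003, -0.5], "angular": [0, 0, 0], "gripper": 0.48}
    - {"delta_pos": [0.007, -0.003, -0.56], "angular": [0, 0, 0], "gripper": 0.48}
    - {"delta_pos": [0.007, -0.003, -0.602], "angular": [0, 0, 0], "gripper": 0.48}
    - {"delta_pos": [0.007, -0.003, -0.602], "angular": [0, 0, 0], "gripper": 0.48}
    - {"delta_pos": [0.007, -0.003, -0.602], "angular": [0, 0, 0], "gripper": 1}
    - {"delta_pos": [0.007, -0.003, -0.602], "angular": [0, 0, 0], "gripper": 1}
    - {"delta_pos": [0.007, -0.003, -0.602], "angular": [0, 0, 0], "gripper": 1}
    - {"delta_pos": [0.007, -0.003, -0.602], "angular": [0, 0, 0], "gripper": 1}

```text
clock: 12.63
tool_pos: [0.49, 0.249, 0.1207]
orientation: [[0.959, -0.284, -0.003], [-0.284, -0.959, -0.003], [-0.002, 0.004, -1.0]]
ft_force: [-1.8, -4.8, -4.6]
width: 0.0082
grasp_force: 58.3
```

```bash
python3 - <<'E'
import numpy as np
Y=np.array([np.sin(.2915),np.cos(.2915)]);f0=np.radians(25.3)
for f in np.radians(np.r_[np.arange(32,117,7),117]):
    dy=.1266*(np.cos(f)-np.cos(f0));dz=.1266*(np.sin(f)-np.sin(f0));print(np.round(np.r_[Y*dy,dz]/.3,3).tolist())
E
```

```text
[-0.007, -0.023, 0.043]
[-0.015, -0.051, 0.085]
[-0.025, -0.085, 0.123]
[-0.037, -0.122, 0.157]
[-0.049, -0.163, 0.185]
[-0.062, -0.207, 0.208]
[-0.076, -0.254, 0.225]
[-0.091, -0.302, 0.236]
[-0.105, -0.351, 0.241]
[-0.12, -0.401, 0.24]
[-0.135, -0.449, 0.232]
[-0.149, -0.497, 0.219]
[-0.163, -0.543, 0.199]
[-0.165, -0.549, 0.196]
```

Request:
send_rows:
  targets:
    - {"delta_pos": [-0.007, -0.023, 0.043], "angular": [0, 0, 0], "gripper": 1}
    - {"delta_pos": [-0.015, -0.051, 0.085], "angular": [0, 0, 0], "gripper": 1}
    - {"delta_pos": [-0.025, -0.085, 0.123], "angular": [0, 0, 0], "gripper": 1}
    - {"delta_pos": [-0.037, -0.122, 0.157], "angular": [0, 0, 0], "gripper": 1}
    - {"delta_pos": [-0.049, -0.163, 0.185], "angular": [0, 0, 0], "gripper": 1}
    - {"delta_pos": [-0.062, -0.207, 0.208], "angular": [0, 0, 0], "gripper": 1}
    - {"delta_pos": [-0.076, -0.254, 0.225], "angular": [0, 0, 0], "gripper": 1}
    - {"delta_pos": [-0.091, -0.302, 0.236], "angular": [0, 0, 0], "gripper": 1}
    - {"delta_pos": [-0.105, -0.351, 0.241], "angular": [0, 0, 0], "gripper": 1}
    - {"delta_pos": [-0.12, -0.401, 0.24], "angular": [0, 0, 0], "gripper": 1}
    - {"delta_pos": [-0.135, -0.449, 0.232], "angular": [0, 0, 0], "gripper": 1}
    - {"delta_pos": [-0.149, -0.497, 0.219], "angular": [0, 0, 0], "gripper": 1}
    - {"delta_pos": [-0.163, -0.543, 0.199], "angular": [0, 0, 0], "gripper": 1}
    - {"delta_pos": [-0.165, -0.549, 0.196], "angular": [0, 0, 0], "gripper": 1}
    - {"delta_pos": [-0.165, -0.549, 0.196], "angular": [0, 0, 0], "gripper": 1}
    - {"delta_pos": [-0.165, -0.549, 0.196], "angular": [0, 0, 0], "gripper": 1}

```text
clock: 13.97
tool_pos: [0.4416, 0.0868, 0.181]
orientation: [[0.959, -0.283, -0.001], [-0.283, -0.959, 0.001], [-0.001, -0.0, -1.0]]
ft_force: [-6.5, -0.5, 7.6]
width: 0.0076
grasp_force: 61.2
```

Request:
send_rows:
  targets:
    - {"delta_pos": [0, 0, 0], "angular": [0, 0, 0], "gripper": 0.2}
    - {"delta_pos": [0, 0, 0], "angular": [0, 0, 0], "gripper": 0.2}
    - {"delta_pos": [0, 0, 0], "angular": [0, 0, 0], "gripper": 0.2}
    - {"delta_pos": [0, 0, 0.08], "angular": [0, 0, 0], "gripper": 0.2}
    - {"delta_pos": [0, 0, 0.2], "angular": [0, 0, 0], "gripper": 0.2}
    - {"delta_pos": [0, 0, 0.33], "angular": [0, 0, 0], "gripper": 0}
    - {"delta_pos": [0, 0, 0.463], "angular": [0, 0, 0.04], "gripper": 0}
    - {"delta_pos": [0.02, 0.08, 0.463], "angular": [0, 0, 0.08], "gripper": 0}
    - {"delta_pos": [0.04, 0.16, 0.463], "angular": [0, 0, 0.12], "gripper": 0}
    - {"delta_pos": [0.06, 0.25, 0.463], "angular": [0, 0, 0.16], "gripper": 0}
    - {"delta_pos": [0.077, 0.333, 0.463], "angular": [0, 0, 0.2], "gripper": 0}
    - {"delta_pos": [0.077, 0.333, 0.463], "angular": [0, 0, 0.24], "gripper": 0}
    - {"delta_pos": [0.077, 0.333, 0.463], "angular": [0, 0, 0.28], "gripper": 0}
    - {"delta_pos": [0.077, 0.333, 0.463], "angular": [0, 0, 0.32], "gripper": 0}
    - {"delta_pos": [0.077, 0.333, 0.463], "angular": [0, 0, 0.36], "gripper": 0}
    - {"delta_pos": [0.077, 0.333, 0.463], "angular": [0, 0, 0.4], "gripper": 0}
    - {"delta_pos": [0.077, 0.333, 0.463], "angular": [0, 0, 0.44], "gripper": 0}
    - {"delta_pos": [0.077, 0.333, 0.463], "angular": [0, 0, 0.48], "gripper": 0}
    - {"delta_pos": [0.077, 0.333, 0.463], "angular": [0, 0, 0.5], "gripper": 0}
    - {"delta_pos": [0.077, 0.333, 0.463], "angular": [0, 0, 0.5], "gripper": 0}

```text
clock: 15.63
tool_pos: [0.4653, 0.1872, 0.3189]
orientation: [[0.281, 0.96, 0.001], [0.96, -0.281, -0.0], [-0.0, 0.001, -1.0]]
ft_force: [0.0, 0.0, 0.7]
width: 0.0424
grasp_force: 0.0
```

```bash
python3 - <<'E'
from h import *
p=shot("wrist");w=cloud(p);save(p,"w6.png");np.save("w6.npy",w);s=p["state"];print(s["clock"],np.round(s["tool_pos"],3),np.round(s["orientation"],3).tolist(),np.round(s["joints"],2))
q=w[(w[...,2]>.09)&(w[...,2]<.125)&(np.hypot(w[...,0]-.464,w[...,1]-.187)<.04)]
print(len(q));
q=q[q[:,2]>.107]
print(len(q),np.median(q,0),cv2.minAreaRect((q[:,:2]*1000).astype(np.float32)))
E
```

```text
15.6333 [0.465 0.187 0.319] [[0.281, 0.96, 0.001], [0.96, -0.281, -0.0], [-0.0, 0.001, -1.0]] [-1.18  0.01  0.73  1.88 -0.01  1.25 -0.73]
600
495 [0.46339323 0.19132221 0.11220345] ((463.5227355957031, 190.35960388183594), (14.427316665649414, 37.01948547363281), 72.76705932617188)
```

View pics/w6.png

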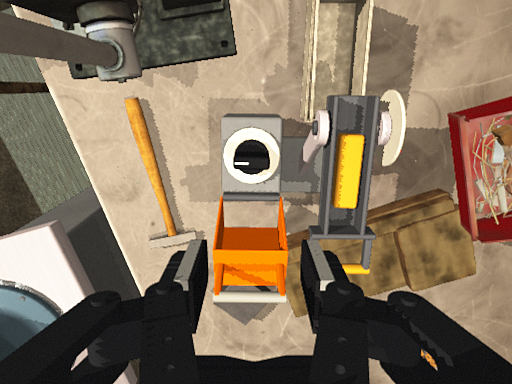

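Request:
send_rows:
  force: 50
  targets:
    - {"delta_pos": [-0.004, 0.011, 0], "angular": [0, 0, 0.04], "gripper": 0.3}
    - {"delta_pos": [-0.004, 0.011, 0], "angular": [0, 0, 0.08], "gripper": 0.3}
    - {"delta_pos": [-0.004, 0.011, 0], "angular": [0, 0, 0.12], "gripper": 0.3}
    - {"delta_pos": [-0.004, 0.011, 0], "angular": [0, 0, 0.16], "gripper": 0.3}
    - {"delta_pos": [-0.004, 0.011, 0], "angular": [0, 0, 0.2], "gripper": 0.3}
    - {"delta_pos": [-0.004, 0.011, 0], "angular": [0, 0, 0.24], "gripper": 0.3}
    - {"delta_pos": [-0.004, 0.011, -0.06], "angular": [0, 0, 0.28], "gripper": 0.3}
    - {"delta_pos": [-0.004, 0.011, -0.14], "angular": [0, 0, 0.32], "gripper": 0.3}
    - {"delta_pos": [-0.004, 0.011, -0.22], "angular": [0, 0, 0.36], "gripper": 0.3}
    - {"delta_pos": [-0.004, 0.011, -0.3], "angular": [0, 0, 0.4], "gripper": 0.3}
    - {"delta_pos": [-0.004, 0.011, -0.38], "angular": [0, 0, 0.44], "gripper": 0.3}
    - {"delta_pos": [-0.004, 0.011, -0.46], "angular": [0, 0, 0.48], "gripper": 0.3}
    - {"delta_pos": [-0.004, 0.011, -0.54], "angular": [0, 0, 0.497], "gripper": 0.3}
    - {"delta_pos": [-0.004, 0.011, -0.61], "angular": [0, 0, 0.497], "gripper": 0.3}
    - {"delta_pos": [-0.004, 0.011, -0.67], "angular": [0, 0, 0.497], "gripper": 0.3}
    - {"delta_pos": [-0.004, 0.011, -0.72], "angular": [0, 0, 0.497], "gripper": 0.3}
    - {"delta_pos": [-0.004, 0.011, -0.743], "angular": [0, 0, 0.497], "gripper": 0.3}
    - {"delta_pos": [-0.004, 0.011, -0.743], "angular": [0, 0, 0.497], "gripper": 0.3}

```text
clock: 17.18
tool_pos: [0.4624, 0.1897, 0.0943]
orientation: [[-0.956, 0.292, -0.003], [0.292, 0.956, -0.003], [0.002, -0.003, -1.0]]
ft_force: [-0.2, 0.5, 0.9]
width: 0.0298
grasp_force: 0.0
```

Request:
send_rows:
  force: 50
  targets:
    - {"delta_pos": [0, 0, 0], "angular": [0, 0, 0], "gripper": 1}
    - {"delta_pos": [0, 0, 0], "angular": [0, 0, 0], "gripper": 1}
    - {"delta_pos": [0, 0, 0], "angular": [0, 0, 0], "gripper": 1}
    - {"delta_pos": [0, 0, 0], "angular": [0, 0, 0], "gripper": 1}
    - {"delta_pos": [0, 0, 0], "angular": [0, 0, 0], "gripper": 1}

```text
clock: 17.6
tool_pos: [0.4638, 0.1894, 0.0965]
orientation: [[-0.956, 0.292, 0.0], [0.292, 0.956, -0.0], [-0.001, -0.0, -1.0]]
ft_force: [-1.1, -4.8, 1.8]
width: 0.013
grasp_force: 50.8
```

Request:
send_rows:
  targets:
    - {"delta_pos": [0, 0, 0], "angular": [0, 0, -0.035], "gripper": 1}
    - {"delta_pos": [0, 0, 0], "angular": [0, 0, -0.07], "gripper": 1}
    - {"delta_pos": [0, 0, 0], "angular": [0, 0, -0.105], "gripper": 1}
    - {"delta_pos": [0, 0, 0], "angular": [0, 0, -0.14], "gripper": 1}
    - {"delta_pos": [0, 0, 0], "angular": [0, 0, -0.175], "gripper": 1}
    - {"delta_pos": [0, 0, 0], "angular": [0, 0, -0.21], "gripper": 1}
    - {"delta_pos": [0, 0, 0], "angular": [0, 0, -0.245], "gripper": 1}
    - {"delta_pos": [0, 0, 0], "angular": [0, 0, -0.28], "gripper": 1}
    - {"delta_pos": [0, 0, 0], "angular": [0, 0, -0.315], "gripper": 1}
    - {"delta_pos": [0, 0, 0], "angular": [0, 0, -0.35], "gripper": 1}
    - {"delta_pos": [0, 0, 0], "angular": [0, 0, -0.385], "gripper": 1}
    - {"delta_pos": [0, 0, 0], "angular": [0, 0, -0.42], "gripper": 1}
    - {"delta_pos": [0, 0, 0], "angular": [0, 0, -0.455], "gripper": 1}
    - {"delta_pos": [0, 0, 0], "angular": [0, 0, -0.485], "gripper": 1}
    - {"delta_pos": [0, 0, 0], "angular": [0, 0, -0.51], "gripper": 1}
    - {"delta_pos": [0, 0, 0], "angular": [0, 0, -0.51], "gripper": 1}
    - {"delta_pos": [0, 0, 0], "angular": [0, 0, -0.51], "gripper": 1}

```text
clock: 19.02
tool_pos: [0.4633, 0.189, 0.0965]
orientation: [[0.322, 0.947, -0.001], [0.947, -0.322, -0.001], [-0.001, -0.001, -1.0]]
ft_force: [-3.5, -4.5, 6.6]
width: 0.0133
grasp_force: 51.5
```

Request:
send_rows:
  targets:
    - {"delta_pos": [0, 0, 0], "angular": [0, 0, 0], "gripper": 0.3}
    - {"delta_pos": [0, 0, 0], "angular": [0, 0, 0], "gripper": 0.3}
    - {"delta_pos": [0, 0, 0], "angular": [0, 0, 0], "gripper": 0.3}
    - {"delta_pos": [0, 0, 0.1], "angular": [0, 0, 0], "gripper": 0.3}
    - {"delta_pos": [0, 0, 0.22], "angular": [0, 0, 0], "gripper": 0.3}
    - {"delta_pos": [0, 0, 0.35], "angular": [0, 0, 0], "gripper": 0.3}
    - {"delta_pos": [0, 0, 0.48], "angular": [0, 0, 0], "gripper": 0.3}
    - {"delta_pos": [0, 0, 0.6], "angular": [0, 0, -0.04], "gripper": 0.3}
    - {"delta_pos": [0, 0, 0.7], "angular": [0, 0, -0.08], "gripper": 0.3}
    - {"delta_pos": [0.05, -0.03, 0.75], "angular": [0, 0, -0.12], "gripper": 0.3}
    - {"delta_pos": [0.1, -0.1, 0.78], "angular": [0, 0, -0.16], "gripper": 0.3}
    - {"delta_pos": [0.15, -0.18, 0.78], "angular": [0, 0, -0.2], "gripper": 0.3}
    - {"delta_pos": [0.2, -0.28, 0.78], "angular": [0, 0, -0.24], "gripper": 0.3}
    - {"delta_pos": [0.2, -0.38, 0.75], "angular": [0, 0, -0.28], "gripper": 0.3}
    - {"delta_pos": [0.2, -0.455, 0.7], "angular": [0, 0, -0.32], "gripper": 0.3}
    - {"delta_pos": [0.2, -0.455, 0.65], "angular": [0, 0, -0.36], "gripper": 0.3}
    - {"delta_pos": [0.2, -0.455, 0.62], "angular": [0, 0, -0.4], "gripper": 0.3}
    - {"delta_pos": [0.2, -0.455, 0.62], "angular": [0, 0, -0.44], "gripper": 0.3}
    - {"delta_pos": [0.2, -0.455, 0.62], "angular": [0, 0, -0.49], "gripper": 0.3}
    - {"delta_pos": [0.2, -0.455, 0.62], "angular": [0, 0, -0.49], "gripper": 0.3}

```text
clock: 20.68
tool_pos: [0.5238, 0.0544, 0.2815]
orientation: [[0.955, -0.296, 0.0], [-0.296, -0.955, -0.0], [0.0, 0.0, -1.0]]
ft_force: [-0.5, -1.0, 0.3]
width: 0.03
grasp_force: 0.0
```

```bash
python3 - <<'E'
from h import *
p=shot("wrist");w=cloud(p);save(p,"w7.png");np.save("w7.npy",w);s=p["state"];print(s["clock"],np.round(s["tool_pos"],3),np.round(s["orientation"],3).tolist(),np.round(s["joints"],2))
hsv=cv2.cvtColor(p["img"],cv2.COLOR_RGB2HSV)
b=(hsv[...,0]>14)&(hsv[...,0]<32)&(hsv[...,1]>150)&(w[...,2]>.11)&(w[...,2]<.14)&(np.hypot(w[...,0]-.5235,w[...,1]-.0535)<.05)
q=w[b];r=cv2.minAreaRect((q[:,:2]*1000).astype(np.float32));print(len(q),r,np.percentile(q[:,2],[5,50,95]))
print(np.argwhere(b).min(0),np.argwhere(b).max(0))
t=shot("top");u=cloud(t)
k=w[(w[...,2]>.105)&(w[...,2]<.12)&(np.hypot(w[...,0]-.4635,w[...,1]-.190)<.025)]
print("knob",len(k)); 
if len(k)>20: print(cv2.minAreaRect((k[:,:2]*1000).astype(np.float32)))
E
```

```text
20.6833 [0.524 0.054 0.282] [[0.955, -0.296, 0.0], [-0.296, -0.955, -0.0], [0.0, 0.0, -1.0]] [-1.38  0.45  1.51  1.89 -0.47  1.26 -1.59]
819 ((521.7312622070312, 54.286861419677734), (9.935613632202148, 65.9177017211914), 73.01162719726562) [0.12570769 0.12808688 0.12962803]
[141 250] [215 261]
knob 563
((464.1062927246094, 189.6551971435547), (37.4260368347168, 14.54029655456543), 71.21814727783203)
```

View pics/w7.png

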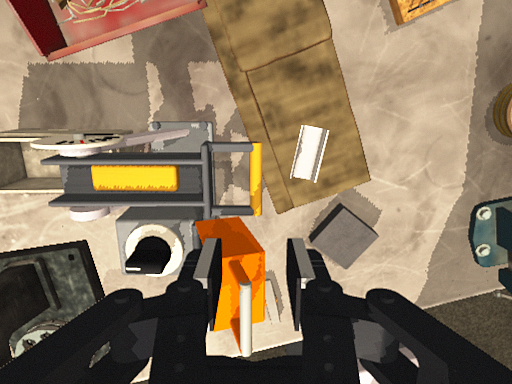

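Request:
send_rows:
  targets:
    - {"delta_pos": [-0.005, 0.002, -0.08], "angular": [0, 0, 0], "gripper": 0.35}
    - {"delta_pos": [-0.005, 0.002, -0.16], "angular": [0, 0, 0], "gripper": 0.35}
    - {"delta_pos": [-0.005, 0.002, -0.22], "angular": [0, 0, 0], "gripper": 0.35}
    - {"delta_pos": [-0.005, 0.002, -0.26], "angular": [0, 0, 0], "gripper": 0.35}

```text
clock: 21.12
tool_pos: [0.5212, 0.0551, 0.2022]
orientation: [[0.957, -0.289, -0.002], [-0.289, -0.957, 0.001], [-0.002, -0.0, -1.0]]
ft_force: [-0.9, 0.3, -0.0]
width: 0.0279
grasp_force: 0.0
```

```bash
python3 -c "
from h import *
s=readout.get_state();print(np.round(s['tool_pos'],4),np.round(s['joints'],3),np.round(s['qvel'],3))"
```

```text
[0.5212 0.0551 0.2022] [-1.263  0.506  1.358  1.975 -0.555  1.119 -1.533] [ 0.225  0.127 -0.265  0.112 -0.178 -0.238  0.11 ]
```

Request:
send_rows:
  force: 60
  targets:
    - {"delta_pos": [0, 0, -0.08], "angular": [0, 0, 0], "gripper": 0.35}
    - {"delta_pos": [0, 0, -0.16], "angular": [0, 0, 0], "gripper": 0.35}
    - {"delta_pos": [0, 0, -0.23], "angular": [0, 0, 0], "gripper": 0.35}
    - {"delta_pos": [0, 0, -0.28], "angular": [0, 0, 0], "gripper": 0.35}
    - {"delta_pos": [0, 0, -0.3], "angular": [0, 0, 0], "gripper": 0.35}
    - {"delta_pos": [0, 0, -0.3], "angular": [0, 0, 0], "gripper": 0.35}
    - {"delta_pos": [0, 0, -0.3], "angular": [0, 0, 0], "gripper": 1}
    - {"delta_pos": [0, 0, -0.3], "angular": [0, 0, 0], "gripper": 1}
    - {"delta_pos": [0, 0, -0.3], "angular": [0, 0, 0], "gripper": 1}
    - {"delta_pos": [0, 0, -0.3], "angular": [0, 0, 0], "gripper": 1}

```text
clock: 21.95
tool_pos: [0.5226, 0.0532, 0.1148]
orientation: [[0.956, -0.292, 0.002], [-0.292, -0.956, -0.001], [0.002, 0.0, -1.0]]
ft_force: [-0.2, -3.7, 1.5]
width: 0.0089
grasp_force: 58.6
```

```bash
python3 -c "
from h import *
s=readout.get_state();print(np.round(s['tool_pos'],4),np.round(s['joints'],3))
Y=np.array([np.sin(.297),np.cos(.297)])
for a in np.radians(np.arange(4,61,4)): print(np.round(np.r_[Y*.151*(1-np.cos(a)),.151*np.sin(a)]/.3,3).tolist())"
```

```text
[0.5226 0.0532 0.1148] [-1.121  0.601  1.181  2.039 -0.686  0.97  -1.447]
[0.0, 0.001, 0.035]
[0.001, 0.005, 0.07]
[0.003, 0.011, 0.105]
[0.006, 0.019, 0.139]
[0.009, 0.029, 0.172]
[0.013, 0.042, 0.205]
[0.017, 0.056, 0.236]
[0.022, 0.073, 0.267]
[0.028, 0.092, 0.296]
[0.034, 0.113, 0.324]
[0.041, 0.135, 0.35]
[0.049, 0.159, 0.374]
[0.057, 0.185, 0.397]
[0.065, 0.212, 0.417]
[0.074, 0.241, 0.436]
```

Request:
send_rows:
  targets:
    - {"delta_pos": [0, 0.001, 0.035], "angular": [0, 0, 0], "gripper": 1}
    - {"delta_pos": [0.001, 0.005, 0.07], "angular": [0, 0, 0], "gripper": 1}
    - {"delta_pos": [0.003, 0.011, 0.105], "angular": [0, 0, 0], "gripper": 1}
    - {"delta_pos": [0.006, 0.019, 0.139], "angular": [0, 0, 0], "gripper": 1}
    - {"delta_pos": [0.009, 0.029, 0.172], "angular": [0, 0, 0], "gripper": 1}
    - {"delta_pos": [0.011, 0.035, 0.19], "angular": [0, 0, 0], "gripper": 1}
    - {"delta_pos": [0.013, 0.042, 0.205], "angular": [0, 0, 0], "gripper": 1}
    - {"delta_pos": [0.015, 0.049, 0.221], "angular": [0, 0, 0], "gripper": 1}
    - {"delta_pos": [0.017, 0.056, 0.236], "angular": [0, 0, 0], "gripper": 1}
    - {"delta_pos": [0.02, 0.064, 0.252], "angular": [0, 0, 0], "gripper": 1}
    - {"delta_pos": [0.022, 0.073, 0.267], "angular": [0, 0, 0], "gripper": 1}
    - {"delta_pos": [0.025, 0.082, 0.282], "angular": [0, 0, 0], "gripper": 1}
    - {"delta_pos": [0.028, 0.092, 0.296], "angular": [0, 0, 0], "gripper": 1}
    - {"delta_pos": [0.034, 0.113, 0.324], "angular": [0, 0, 0], "gripper": 1}
    - {"delta_pos": [0.041, 0.135, 0.35], "angular": [0, 0, 0], "gripper": 1}
    - {"delta_pos": [0.049, 0.159, 0.374], "angular": [0, 0, 0], "gripper": 1}
    - {"delta_pos": [0.057, 0.185, 0.397], "angular": [0, 0, 0], "gripper": 1}
    - {"delta_pos": [0.065, 0.212, 0.417], "angular": [0, 0, 0], "gripper": 1}
    - {"delta_pos": [0.074, 0.241, 0.436], "angular": [0, 0, 0], "gripper": 1}
    - {"delta_pos": [0.074, 0.241, 0.436], "angular": [0, 0, 0], "gripper": 1}

```text
clock: 23.62
tool_pos: [0.5434, 0.1214, 0.2479]
orientation: [[0.956, -0.294, -0.003], [-0.294, -0.956, -0.007], [-0.001, 0.008, -1.0]]
ft_force: [-7.1, -8.1, 13.6]
width: 0.0084
grasp_force: 59.3
```

```bash
python3 - <<'E'
from h import *
p=shot("wrist");w=cloud(p);save(p,"w8.png");s=p["state"];print(np.round(s["joints"],2),np.round(s["tool_pos"],4))
h=np.array(s["tool_pos"])-.011*np.array(s["orientation"])[:,2]*1
print("handle z",h[2],"angle if pivot .125:",np.degrees(np.arcsin((h[2]-.125)/.151)))
t=shot("scene")
for n,q in(("wrist",p),("scene",t)):
    ww=cloud(q)
    for e in spotter.masks_of(q,"bar")[:2]:
        k=ww[e["pixels"]];print(n,round(e["p"],2),e["box"],np.nanmedian(k,0))
c=cv2.resize(t["img"][100:200,200:310,::-1],(440,400),interpolation=cv2.INTER_CUBIC);d=cv2.resize(p["img"][...,::-1],(350,262));d=np.vstack([d,np.zeros((138,350,3),np.uint8)])
cv2.imwrite("pics/c8.png",np.hstack([c,d]))
E
```

```text
[-1.34  0.53  1.37  1.85 -0.55  1.23 -1.67] [0.5434 0.1214 0.2479]
handle z 0.25894554569371736 angle if pivot .125: 62.5056787424966
wrist 0.86 [105.0, 153.4, 133.8, 173.5] [0.58458462 0.26193676 0.02095259]
scene 0.68 [238.2, 225.0, 270.6, 248.6] [ 0.38178999 -0.03250532  0.01990566]
```

View pics/c8.png

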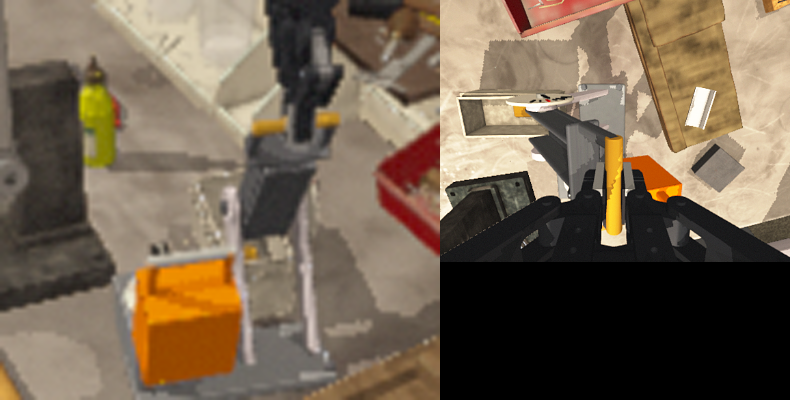

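Request:
send_rows:
  targets:
    - {"delta_pos": [0, 0, 0], "angular": [0, 0, 0], "gripper": 1}
    - {"delta_pos": [0, 0, 0], "angular": [0, 0, 0], "gripper": 1}
    - {"delta_pos": [0, 0, 0], "angular": [0, 0, 0], "gripper": 1}
    - {"delta_pos": [0, 0, 0], "angular": [0, 0, 0], "gripper": 1}
    - {"delta_pos": [0, 0, 0], "angular": [0, 0, 0], "gripper": 1}
    - {"delta_pos": [0, 0, 0], "angular": [0, 0, 0], "gripper": 1}
    - {"delta_pos": [0, 0, 0], "angular": [0, 0, 0], "gripper": 1}
    - {"delta_pos": [0, 0, 0], "angular": [0, 0, 0], "gripper": 1}
    - {"delta_pos": [0, 0, 0], "angular": [0, 0, 0], "gripper": 1}
    - {"delta_pos": [0, 0, 0], "angular": [0, 0, 0], "gripper": 1}
    - {"delta_pos": [0, 0, 0], "angular": [0, 0, 0], "gripper": 1}
    - {"delta_pos": [0, 0, 0], "angular": [0, 0, 0], "gripper": 1}
    - {"delta_pos": [0, 0, 0], "angular": [0, 0, 0], "gripper": 1}
    - {"delta_pos": [0, 0, 0], "angular": [0, 0, 0], "gripper": 1}

```text
clock: 24.98
tool_pos: [0.5434, 0.1213, 0.248]
orientation: [[0.956, -0.295, -0.003], [-0.295, -0.956, -0.005], [-0.001, 0.005, -1.0]]
ft_force: [-7.2, -7.3, 13.3]
width: 0.009
grasp_force: 59.2
```

```bash
python3 - <<'E'
from h import *
# disc red tick / mould plane angle: fit plane to mould trough underside/back from wrist
p=shot("wrist");w=cloud(p);s=p["state"];print(s["clock"],np.round(s["tool_pos"],4))
Y=np.array([np.sin(.297),np.cos(.297)]);X=np.array([Y[1],-Y[0]]);pv=np.array([.5656,.197])
# ear side rails: project wall-edge points in (y,z) plane
d=np.stack([(w[...,:2]-pv)@X,(w[...,:2]-pv)@Y,w[...,2]-.125],-1)
m=(abs(abs(d[...,0])-.018)<.005)&(d[...,1]>-.075)&(d[...,1]<.0)&(d[...,2]>.0)&(d[...,2]<.12)
q=d[m][:,1:];print(len(q))
for sgn in(1,-1):
    k=d[m&(np.sign(d[...,0])==sgn)][:,1:]
    if len(k)<30: continue
    v=cv2.fitLine(k.astype(np.float32),cv2.DIST_HUBER,0,.002,.001).ravel();print(sgn,len(k),np.degrees(np.arctan2(-v[1],v[0])),v)
E
```

```text
24.9833 [0.5434 0.1213 0.248 ]
3976
1 2101 65.29831 [ 0.4178939  -0.90849584 -0.03003576  0.05477712]
-1 1875 66.3232 [ 0.401577   -0.91582525 -0.02670481  0.05324737]
```

Request:
send_rows:
  targets:
    - {"delta_pos": [-0.0066, -0.0215, -0.0137], "angular": [0, 0, 0], "gripper": 1}
    - {"delta_pos": [-0.0066, -0.0215, -0.0137], "angular": [0, 0, 0], "gripper": 1}
    - {"delta_pos": [-0.0066, -0.0215, -0.0137], "angular": [0, 0, 0], "gripper": 1}
    - {"delta_pos": [-0.0066, -0.0215, -0.0137], "angular": [0, 0, 0], "gripper": 1}
    - {"delta_pos": [-0.0066, -0.0215, -0.0137], "angular": [0, 0, 0], "gripper": 1}
    - {"delta_pos": [-0.0066, -0.0215, -0.0137], "angular": [0, 0, 0], "gripper": 1}
    - {"delta_pos": [-0.0066, -0.0215, -0.0137], "angular": [0, 0, 0], "gripper": 1}
    - {"delta_pos": [-0.0066, -0.0215, -0.0137], "angular": [0, 0, 0], "gripper": 1}
    - {"delta_pos": [-0.0066, -0.0215, -0.0137], "angular": [0, 0, 0], "gripper": 1}
    - {"delta_pos": [-0.0066, -0.0215, -0.0137], "angular": [0, 0, 0], "gripper": 1}
    - {"delta_pos": [-0.0066, -0.0215, -0.0137], "angular": [0, 0, 0], "gripper": 1}
    - {"delta_pos": [-0.0066, -0.0215, -0.0137], "angular": [0, 0, 0], "gripper": 1}
    - {"delta_pos": [-0.0066, -0.0215, -0.0137], "angular": [0, 0, 0], "gripper": 1}

```text
clock: 26.12
tool_pos: [0.5415, 0.1151, 0.2436]
orientation: [[0.955, -0.295, -0.002], [-0.295, -0.955, -0.004], [-0.001, 0.004, -1.0]]
ft_force: [-5.5, -8.6, 13.0]
width: 0.0085
grasp_force: 59.3
```

```bash
python3 - <<'E'
from h import *
s=readout.get_state();print(s["clock"],np.round(s["tool_pos"],4))
Y=np.array([np.sin(.297),np.cos(.297)])
c=lambda a:np.r_[Y*.151*(1-np.cos(a)),.151*np.sin(a)]/.3
a0=np.radians(57)
for a in np.radians(np.r_[np.arange(52,0,-5),0]): print(np.round(c(a)-c(a0),3).tolist())
E
```

```text
26.1167 [0.5415 0.1151 0.2436]
[-0.01, -0.034, -0.025]
[-0.02, -0.066, -0.054]
[-0.029, -0.096, -0.085]
[-0.037, -0.122, -0.119]
[-0.045, -0.146, -0.155]
[-0.051, -0.167, -0.194]
[-0.056, -0.184, -0.234]
[-0.061, -0.198, -0.275]
[-0.064, -0.209, -0.317]
[-0.066, -0.216, -0.361]
[-0.067, -0.219, -0.405]
[-0.067, -0.219, -0.422]
```

Request:
send_rows:
  targets:
    - {"delta_pos": [-0.01, -0.034, -0.025], "angular": [0, 0, 0], "gripper": 1}
    - {"delta_pos": [-0.02, -0.066, -0.054], "angular": [0, 0, 0], "gripper": 1}
    - {"delta_pos": [-0.029, -0.096, -0.085], "angular": [0, 0, 0], "gripper": 1}
    - {"delta_pos": [-0.037, -0.122, -0.119], "angular": [0, 0, 0], "gripper": 1}
    - {"delta_pos": [-0.045, -0.146, -0.155], "angular": [0, 0, 0], "gripper": 1}
    - {"delta_pos": [-0.051, -0.167, -0.194], "angular": [0, 0, 0], "gripper": 1}
    - {"delta_pos": [-0.056, -0.184, -0.234], "angular": [0, 0, 0], "gripper": 1}
    - {"delta_pos": [-0.061, -0.198, -0.275], "angular": [0, 0, 0], "gripper": 1}
    - {"delta_pos": [-0.064, -0.209, -0.317], "angular": [0, 0, 0], "gripper": 1}
    - {"delta_pos": [-0.066, -0.216, -0.361], "angular": [0, 0, 0], "gripper": 1}
    - {"delta_pos": [-0.067, -0.219, -0.405], "angular": [0, 0, 0], "gripper": 1}
    - {"delta_pos": [-0.067, -0.219, -0.422], "angular": [0, 0, 0], "gripper": 1}
    - {"delta_pos": [-0.067, -0.219, -0.422], "angular": [0, 0, 0], "gripper": 1}
    - {"delta_pos": [-0.067, -0.219, -0.422], "angular": [0, 0, 0], "gripper": 1}

```text
clock: 27.28
tool_pos: [0.5226, 0.0532, 0.1143]
orientation: [[0.956, -0.293, 0.001], [-0.293, -0.956, -0.002], [0.002, 0.001, -1.0]]
ft_force: [1.6, -6.2, -2.7]
width: 0.0085
grasp_force: 64.3
```

```bash
cat > lv.py <<'E'
from h import *
p=shot("wrist");w=cloud(p);s=p["state"];print(s["clock"],np.round(s["tool_pos"],4))
Y=np.array([np.sin(.297),np.cos(.297)]);X=np.array([Y[1],-Y[0]]);pv=np.array([.5656,.197])
def lev(w):
    d=np.stack([(w[...,:2]-pv)@X,(w[...,:2]-pv)@Y,w[...,2]-.125],-1)
    for sg in(1,-1):
        m=(abs(sg*d[...,0]-.018)<.004)&(d[...,1]>-.1)&(d[...,1]<.02)&(d[...,2]>-.002)&(d[...,2]<.03)
        k=d[m][:,1:]
        if len(k)>30: v=cv2.fitLine(k.astype(np.float32),cv2.DIST_HUBER,0,.002,.001).ravel();print(sg,len(k),"tilt rad",round(float(np.arctan2(-v[1],v[0])),3),np.round(v,3))
print("now");lev(w)
E
cat >> lv.py <<'E'
for f in("w5.npy","w6.npy","w7.npy"): print(f);lev(np.load(f))
E
python3 lv.py
```

```text
27.2833 [0.5226 0.0532 0.1143]
now
1 3038 tilt rad 0.018 [ 1.    -0.018 -0.076  0.008]
-1 2426 tilt rad -0.031 [ 1.     0.031 -0.06   0.006]
w5.npy
1 1196 tilt rad -0.004 [ 1.     0.004 -0.041  0.011]
-1 867 tilt rad -0.0 [ 1.     0.    -0.04   0.011]
w6.npy
1 1115 tilt rad 0.01 [ 1.    -0.01  -0.043  0.01 ]
-1 748 tilt rad 0.001 [ 1.    -0.001 -0.017  0.011]
w7.npy
1 1198 tilt rad -0.001 [ 1.     0.001 -0.038  0.011]
-1 1294 tilt rad -0.003 [ 1.     0.003 -0.045  0.01 ]
```

Back at the same pose as before the tilt (level). Release and retreat, then verify.

Request:
send_rows:
  targets:
    - {"delta_pos": [0, 0, 0], "angular": [0, 0, 0], "gripper": 0.35}
    - {"delta_pos": [0, 0, 0], "angular": [0, 0, 0], "gripper": 0.35}
    - {"delta_pos": [0, 0, 0], "angular": [0, 0, 0], "gripper": 0.35}
    - {"delta_pos": [0, 0, 0], "angular": [0, 0, 0], "gripper": 0.35}
    - {"delta_pos": [0, 0, 0.06], "angular": [0, 0, 0], "gripper": 0.35}
    - {"delta_pos": [0, 0, 0.15], "angular": [0, 0, 0], "gripper": 0.35}
    - {"delta_pos": [0, 0, 0.27], "angular": [0, 0, 0], "gripper": 0.35}
    - {"delta_pos": [0, 0, 0.4], "angular": [0, 0, 0], "gripper": 0.35}
    - {"delta_pos": [0, 0, 0.53], "angular": [0, 0, 0], "gripper": 0.35}
    - {"delta_pos": [0, 0, 0.65], "angular": [0, 0, 0], "gripper": 0.35}
    - {"delta_pos": [0, 0.1, 0.7], "angular": [0, 0, 0], "gripper": 0.35}
    - {"delta_pos": [0, 0.18, 0.72], "angular": [0, 0, 0], "gripper": 0.35}
    - {"delta_pos": [0, 0.18, 0.72], "angular": [0, 0, 0], "gripper": 0.35}
    - {"delta_pos": [0, 0.18, 0.72], "angular": [0, 0, 0], "gripper": 0.35}

```text
clock: 28.5
tool_pos: [0.5222, 0.1115, 0.3303]
orientation: [[0.958, -0.286, 0.0], [-0.286, -0.958, 0.001], [0.0, -0.001, -1.0]]
ft_force: [0.1, 0.2, -0.6]
width: 0.0278
grasp_force: 0.0
```

```bash
sed -i '$d' lv.py; cat >> lv.py <<'E'
save(p,"w9.png")
for e in spotter.masks_of(p,"bar")[:1]:
    k=w[e["pixels"]];c=np.nanmedian(k,0);print("bar",round(e["p"],2),e["box"],c,"stand",(c[:2]-pv)@X,(c[:2]-pv)@Y)
q=w[(w[...,2]>.05)&(w[...,2]<.07)&((w[...,:2]-pv)@Y>.04)&((w[...,:2]-pv)@Y<.16)&(abs((w[...,:2]-pv)@X)<.05)]
d=q[:,:2]-pv
if len(q): print("tray rim",np.percentile(d@X,[1,99]),np.percentile(d@Y,[1,99]),np.percentile(q[:,2],[2,50,98]))
k=w[(w[...,2]>.105)&(w[...,2]<.12)&(np.hypot(w[...,0]-.4635,w[...,1]-.190)<.025)]
if len(k)>20: print("knob",cv2.minAreaRect((k[:,:2]*1000).astype(np.float32)))
E
python3 lv.py
```

```text
28.5 [0.5222 0.1115 0.3303]
now
1 807 tilt rad 0.002 [ 1.    -0.002 -0.04   0.01 ]
-1 909 tilt rad -0.002 [ 1.     0.002 -0.053  0.011]
bar 0.65 [119.9, 121.8, 136.8, 144.2] [0.58722286 0.26501238 0.02049761] stand 0.0007721603234927258 0.07136270628221954
tray rim [-0.02950795  0.02851097] [0.05326966 0.13668988] [0.05098207 0.0615777  0.0639125 ]
knob ((464.6699523925781, 189.87681579589844), (37.28823471069336, 13.624615669250488), 72.02777099609375)
```

View pics/w9.png

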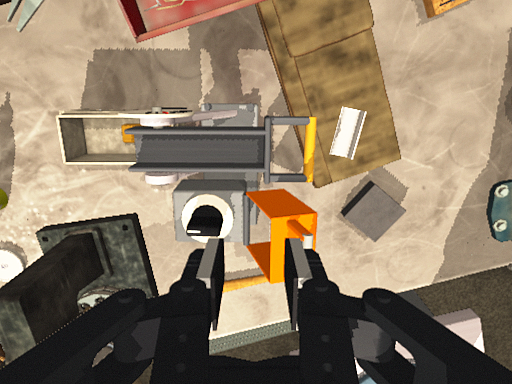

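The last picture shows the trough empty and level, the bar's end in the tray at about (128,133), the cover open and the knob turned. I am handing the job in.

```bash
python3 -c "
from h import *
print(workorder.finish_job())"
```

```text
the job is handed in; nothing more can be done
None
```

I handed the job in at about 28.5 s: the bar lies in the upright tray, the mould is level within 0.003 rad, the cover is open and the knob is released. The hold near 60 degrees lasted over 2 s; my angle estimates ranged from 56 to 66 degrees, so I also held about 3 degrees lower, and the handed-in job returned no verdict.

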